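Tip the balls into the weighing pan

TASK

Weigh out the steel balls: first set the empty weighing pan in the middle of the scale's plate. Then pick up the divided tray and tip it over the pan so that only the three balls run out through their corner gap into the pan. Finally put the tray back flat on its cork mat, centred and squared up with it, with every other piece still in its own bay, and leave the jar beside the scale where it stands.

Things in the scene. Friction and masses are not known exactly. Their poses are not given: they have to be found in the camera images.
- tray: Divided wooden tray, 130 x 130 mm, 0.2 to 0.34 kg; origin: centre of underside, z up. Base 4 mm; walls and two crossing dividers (on its x and y axes) 4 mm thick, tops at z = 24 mm: four bays. +x+y bay: three balls; -x+y: two blanks; -x-y: two rings; +x-y: dome. Corners cut off at 45 degrees (36 mm legs) with no wall there: a 50 mm rim gap for each bay. Starts on the mat, any yaw.
- tray_lip (a point): Lip of the balls' gap: tray x = y = 44.7 mm (63 mm from the centre; the floor ends at 66 mm), z = 9 mm. Inside each gap the floor rises as a 16 degree ramp over 17 mm to such a lip, so balls run out only when the tray is tipped well past 16 degrees to that corner; about 35 degrees empties the bay in a second and the dividers still hold the other bays.
- tray_post (a point): Grip point on the tray's dark square post, at the tray's centre, z = 49 mm. The post is 20 x 20 mm, top at z = 66 mm, turned 45 degrees so that its flats face the four corners.
- mat: Cork mat, 150 x 150 x 4 mm, fixed to the bench; origin: centre of its underside, x and y along its sides. The tray starts and belongs on it (its underside then at height 4 mm).
- pan: Open rectangular aluminium weighing pan, loose, 0.11 to 0.18 kg. Origin: centre of its underside, z up. 90 mm (its x) by 120 mm (its y) by 32 mm high, walls and floor 3 mm. At the middle of its -x long side an upright ear, 10 mm thick (x from -51 to -41 mm), 30 mm wide (y), top at z = 60 mm, by which it is picked up. It starts empty on the bench.
- pan_ear (a point): Point in the middle of the pan's ear at pan x = -46, y = 0, z = 46 mm: a place to pinch it across its thickness (pan's x).
- plate (a point): Centre of the top of the scale's square steel plate, 45 mm above the bench; the plate is 120 mm (x) by 130 mm (y). Axes as the scale, a fixed grey box 180 x 150 x 36 mm (x from -75 to +105 mm of this point, y +-75 mm); at x = +92 mm stands a column with a display head 20 x 110 (y) mm between heights 110 and 160 mm.
- jar: Bystander: green glass jar with steel lid, 40 mm across, 70 mm high, standing beside the scale on its +y side (about 40, 103 mm from the plate centre in the scale's axes). Origin: underside centre.
- bur_stand: Bystander: fixed aluminium block 60 (x) x 20 (y) x 22 mm set with burs, 41 mm high in all, right beside the mat (its centre 88 mm from the mat's, on the mat's +y side). Origin: underside centre.
- bench_block: Bystander: fixed steel bench block 45 x 60 x 22 mm, right behind the pan's start (pan's +x side).
- ball0_center (a point): Centre of one of the three steel balls, 14 mm in diameter, 11 g; starts in the tray's +x+y bay.
- ball1_center (a point): Centre of one of the three steel balls, 14 mm in diameter, 11 g; starts in the tray's +x+y bay.
- ball2_center (a point): Centre of one of the three steel balls, 14 mm in diameter, 11 g; starts in the tray's +x+y bay.
- blank0: Square steel blank 16 x 16 x 6 mm, in the tray's -x+y bay; must stay in it. Origin: underside centre.
- blank1: Square steel blank 16 x 16 x 6 mm, in the tray's -x+y bay; must stay in it. Origin: underside centre.
- ring0: Flat steel ring, 20 mm outside, 12 mm inside, 6 mm high, in the tray's -x-y bay; must stay in it. Origin: underside centre.
- ring1: Flat steel ring, 20 mm outside, 12 mm inside, 6 mm high, in the tray's -x-y bay; must stay in it. Origin: underside centre.
- dome: Steel dome 26 mm across, 11 mm high, in the tray's +x-y bay; must stay in it. Origin: underside centre.
Mind the look-alikes: they are no part of the job. Leave any orange or red look-alike of the tray alone. Leave any purple or red look-alike of the pan alone.

How it is judged:
On the way, in this order (a step that is already met when the one before it is completed fails the run):
1. the pan stands in the middle of the scale's plate, let go, with the balls still in the tray (horizontal distance between pan and plate below 0.025 m and angle between pan's own z axis and vertical below 0.06 rad and z of pan in the frame of plate between -0.004 and 0.005 m and contact force between the fingers and pan below 0.1 N and distance between each of ball0_center, ball1_center, ball2_center and tray below 0.09 m), for 0.2 s.
2. the tray is held up, tipped, and all three balls are in the pan (horizontal distance between pan and plate below 0.025 m and angle between pan's own z axis and vertical below 0.06 rad and z of pan in the frame of plate between -0.004 and 0.005 m and x of ball0_center in the frame of pan between -0.043 and 0.043 m and y of ball0_center in the frame of pan between -0.058 and 0.058 m and z of ball0_center in the frame of pan between 0.004 and 0.03 m and x of ball1_center in the frame of pan between -0.043 and 0.043 m and y of ball1_center in the frame of pan between -0.058 and 0.058 m and z of ball1_center in the frame of pan between 0.004 and 0.03 m and x of ball2_center in the frame of pan between -0.043 and 0.043 m and y of ball2_center in the frame of pan between -0.058 and 0.058 m and z of ball2_center in the frame of pan between 0.004 and 0.03 m and angle between tray's own z axis and vertical above 0.2 rad and height (world z) of tray above 0.06 m), for 0.1 s.
At the end, for the whole second after the job is handed in: Pan level on the plate, centres within 25 mm; three balls in it; tray flat on the mat, centres within 25 mm, sides within 0.25 rad of the mat's (any quarter turn); blanks, rings and dome each in its own bay; tray and pan at rest (horizontal distance between pan and plate below 0.025 m and angle between pan's own z axis and vertical below 0.06 rad and z of pan in the frame of plate between -0.004 and 0.005 m and x of ball0_center in the frame of pan between -0.043 and 0.043 m and y of ball0_center in the frame of pan between -0.058 and 0.058 m and z of ball0_center in the frame of pan between 0.004 and 0.03 m and x of ball1_center in the frame of pan between -0.043 and 0.043 m and y of ball1_center in the frame of pan between -0.058 and 0.058 m and z of ball1_center in the frame of pan between 0.004 and 0.03 m and x of ball2_center in the frame of pan between -0.043 and 0.043 m and y of ball2_center in the frame of pan between -0.058 and 0.058 m and z of ball2_center in the frame of pan between 0.004 and 0.03 m and x of blank0 in the frame of tray between -0.065 and 0 m and y of blank0 in the frame of tray between 0 and 0.065 m and z of blank0 in the frame of tray between -0.003 and 0.026 m and x of blank1 in the frame of tray between -0.065 and 0 m and y of blank1 in the frame of tray between 0 and 0.065 m and z of blank1 in the frame of tray between -0.003 and 0.026 m and x of ring0 in the frame of tray between -0.065 and 0 m and y of ring0 in the frame of tray between -0.065 and 0 m and z of ring0 in the frame of tray between -0.003 and 0.026 m and x of ring1 in the frame of tray between -0.065 and 0 m and y of ring1 in the frame of tray between -0.065 and 0 m and z of ring1 in the frame of tray between -0.003 and 0.026 m and x of dome in the frame of tray between 0 and 0.065 m and y of dome in the frame of tray between -0.065 and 0 m and z of dome in the frame of tray between -0.003 and 0.026 m and horizontal distance between tray and mat below 0.025 m and height (world z) of tray below 0.009 m and angle between tray's own z axis and vertical below 0.05 rad and (angle between the x axis of tray and the x axis of mat, either way round below 0.25 rad or angle between the x axis of tray and the y axis of mat, either way round below 0.25 rad) and linear speed of each of tray, pan below 0.02 m/s); the robot touches nothing.
It fails at once if the jar is pushed more than 30 mm from its place (distance of jar from where it was at the start of the episode above 0.03 m).
It also fails if it takes over 72 s, if anything falls off the work surface, if the arm or the gripper's body presses on something with over 40 N, if the wrist force passes 120 N, or if a joint passes its speed limit or range.

ROBOT

A 6-joint arm with a two-finger parallel gripper is mounted at the origin on the work surface. World frame = base frame: x ahead of the robot, y to its left, z up, the work surface at z = 0. Lengths are in m, angles in rad, forces in N, time in s.
With the tool pointing down it reaches from about 0.275 to 0.825 m from the base axis. Payload 5.2 kg.
Tool frame: the origin (TCP) lies on the centre line of the jaws, within the pads' length; the fingertips stand 17 mm ahead of it and the grasp point (between the pads) lies 2 mm behind it; z points along the fingers, y is the line along which they close (so a half turn about z gives the same grasp; the last joint's range is limited). The gripper opens to 93 mm and grips with 3 to 60 N. Pads are 15 mm wide; open, the fingers measure 128 mm over their backs; the gripper's body (75 mm by 188 mm) begins 65 mm behind the grasp point.
Start: joints at [1.096, 0.259, 1.535, -0, 1.348, -0.203], TCP at [0.148, 0.53, 0.236] pointing down, gripper open.
Joint ranges: [-3.14, 3.14], [-0.91, 2.08], [0.19, 2.58], [-1.22, 4.36], [0.22, 2.71], [-3.12, 3.12]. Speed limits (rad/s): [2.57, 2.57, 3.14, 3.14, 3.14, 3.14].

INTERFACE

Orientations are given as a unit quaternion [x, y, z, w].
In Python, from rig import sensors, grab_frame, ticket gives the robot as it stands. The module is installed in compiled form; this text tells all that it offers.
- The arm moves only by the tool send_rows, never from a script. Its argument "increments" is a list of rows, each a list of 3 entries, a list of its own where there are three numbers: the gripper's target within -1 to 1 (shut at 1, half-way at 0, fully open at -1), then the shift along the tool's x, y, z in cm, then the turn, a rotation vector about the tool's x, y, z in rad. A call has 1 to 5 rows; each row is the pose to reach, as a shift and turn from the pose commanded when the call began, along the tool's axes at that moment; what a row does not reach only later rows make up. A row lasts 1/12 s, in which the tool goes at most 41.7 mm and 7.16 degrees, less where a joint would pass 70% of its speed; a pose out of reach is approached as far as the arm can. A call with a gripper value outside its range is refused whole. The fingers move at their own pace and stop on an object; "newtons" is the grip in N (left out, the last holds). Time passes only in rows, so rows that repeat a pose let the fingers close. It gives the time, the measured TCP pose, the force, the opening and the grip force at its end, in the units of the state.
- sensors.sense(): the state, without advancing time (a new reading comes with each control period).
- grab_frame(name): name is "scene" or "top" or "wrist"; returns a dict with "image" (420x560x3 uint8, blue, green, red), "fx", "fy", "cx", "cy" (pixels), "position" and "orientation" of the camera in the world; the wrist camera has in their place "hand_eye" (4x4, takes a point from camera to tool coordinates, whose origin is the TCP and whose axes are the flange's). Camera axes: x right, y up, looking along -z (the intrinsics and any distortion apply to the point x, -y, -z); pixel columns grow to the right and rows downward; lengths in m; the calibration is good to about 2 mm. A picture is of the moment at which its call begins: read the wrist's pose just before it. There is no depth.
- ticket.job_done(): hands the job in; it is judged then, once.
The state is a dict: "time": time; "qpos": joint angles; "qvel": joint speeds; "tau": joint torques, N m; "eef_pos": TCP position; "ee_rot": TCP orientation; "wrist_force": force on the tool from outside, world axes, zero at the start; "torque": the same for the moment, N m; "grip_width": finger opening in m; "gripper_force": force on a finger pad.
Only numpy, scipy, OpenCV 4.12 (cv2) and the standard library are available. Lean on these libraries where they do the work, as an engineer would, in place of code of your own. Each camera call takes 0.05 s, during which the arm holds its last target. There are 200 camera calls.

## Working session

There is one attempt and no reset: what is moved stays moved. The work goes in short steps, Python scripts to look and compute and a tool call to move; the robot and the scene stay as the last step left them, time stands still between calls to the robot, and variables do not carry over. Pictures are saved under pics/ and viewed, at most 10 in all, crops included, and the job is handed in when it is done.

Besides the shell and the picture viewer there is one more tool, called after "Call:" by a JSON object that holds its "name" and its "arguments". send_rows: Moves the arm, as the interface text tells. Its arguments: {"type":"object","properties":{"increments":{"type":"array","items":{"type":"array"}},"newtons":{"type":"number"}},"required":["increments"]}

```bash
mkdir -p pics
cat > h.py <<'E'
import numpy as np, cv2
from scipy.spatial.transform import Rotation as R
from rig import sensors, grab_frame, ticket
def cam(name):
    s=sensors.sense(); f=grab_frame(name)
    if 'hand_eye' in f:
        T=np.eye(4);T[:3,:3]=R.from_quat(s['ee_rot']).as_matrix();T[:3,3]=s['eef_pos']
        T=T@np.array(f['hand_eye'])
    else:
        T=np.eye(4);o=np.array(f['orientation'])
        T[:3,:3]=R.from_quat(o).as_matrix() if o.size==4 else o
        T[:3,3]=f['position']
    f['T']=T
    return f
def ray(f,uv,z):
    K=np.array([[f['fx'],0,f['cx']],[0,f['fy'],f['cy']],[0,0,1.]])
    uv=np.array(uv,float).reshape(-1,1,2)
    d=f.get('distortion'); d=None if d is None else np.array(d,float)
    p=cv2.undistortPoints(uv,K,d).reshape(-1,2)
    v=np.c_[p[:,0],-p[:,1],-np.ones(len(p))]@f['T'][:3,:3].T
    c=f['T'][:3,3]
    return (c+v*((z-c[2])/v[:,2:]))
E
python3 - <<'E'
from h import *
a=cam('top');b=cam('scene')
print({k:v for k,v in a.items() if k!='image'},{k:v for k,v in b.items() if k!='image'})
cv2.imwrite('pics/top.png',a['image']);cv2.imwrite('pics/scene.png',b['image'])
print(sensors.sense())
E
```

```text
{'fx': 407.5075140940205, 'fy': 407.5075140940205, 'cx': 276.47555392850705, 'cy': 207.63008684138, 'position': array([ 0.22138952, -0.08952411,  1.38381025]), 'orientation': array([ 0.07752822, -0.07548111, -0.69301166,  0.71276   ]), 'T': array([[ 2.80748733e-02,  9.76198148e-01, -2.15055754e-01,
         2.21389516e-01],
       [-9.99605813e-01,  2.74484184e-02, -5.89945310e-03,
        -8.95241064e-02],
       [ 1.43905132e-04,  2.15136608e-01,  9.76583954e-01,
         1.38381025e+00],
       [ 0.00000000e+00,  0.00000000e+00,  0.00000000e+00,
         1.00000000e+00]])} {'fx': 393.4136609979164, 'fy': 393.4136609979164, 'cx': 284.1267243149623, 'cy': 204.2911720452343, 'position': array([ 1.35260985, -0.10105741,  0.73721631]), 'orientation': array([0.32006912, 0.29978027, 0.63082642, 0.64011372]), 'T': array([[ 2.43796269e-02, -6.15700476e-01,  7.87603046e-01,
         1.35260985e+00],
       [ 9.99502109e-01, -7.72428387e-04, -3.15426320e-02,
        -1.01057406e-01],
       [ 2.00291805e-02,  7.87979903e-01,  6.15375092e-01,
         7.37216310e-01],
       [ 0.00000000e+00,  0.00000000e+00,  0.00000000e+00,
         1.00000000e+00]])}
{'time': 0.1, 'qpos': array([ 1.09622948e+00,  2.59263254e-01,  1.53597964e+00, -8.82905893e-06,
        1.34800646e+00, -2.02859672e-01]), 'qvel': array([ 0.0006521 , -0.00305969, -0.00357123, -0.00018106, -0.00061992,
       -0.00057996]), 'tau': array([ 3.04994210e-03, -4.38210225e+01, -2.84641743e+01,  7.19833653e-02,
        3.62938887e-02, -4.64619541e-05]), 'eef_pos': array([0.14739876, 0.52939078, 0.23490211]), 'ee_rot': array([ 1.35435069e-01,  9.90785878e-01, -7.82716946e-04, -2.71179265e-04]), 'wrist_force': array([ 0.94264442, -0.40338052, -0.35311592]), 'torque': array([0.05585708, 0.01427063, 0.03178591]), 'gripper_force': 0.0, 'grip_width': 0.09325763947711518}
```

View pics/top.png

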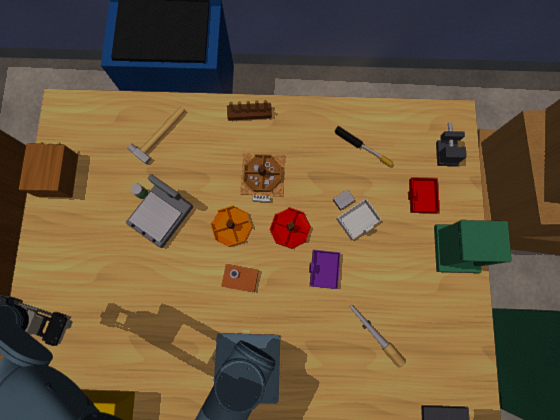

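View pics/scene.png

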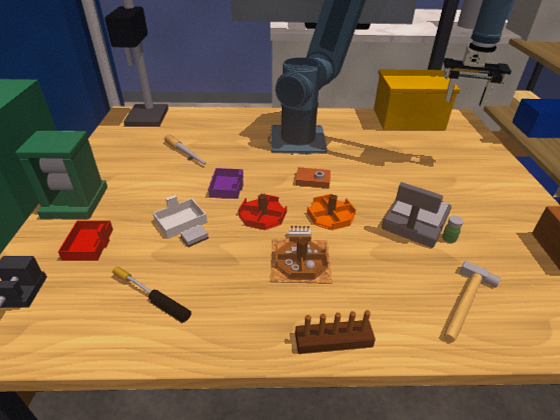

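The top view shows these candidates:
- **Tray:** brown at (263,175) on the cork mat. Look-alikes are orange (231,226) and red (291,228).
- **Pan:** silver at (359,219), with the bench block at (344,199). Look-alikes are purple (325,270) and red (424,195).
- **Scale and jar:** scale at (160,213), with the display towards (167,187) and the jar at (140,190).

I choose the brown tray and the silver pan, and will check both in a close crop.

Run:
```python
from h import *
f=cam('top');im=f['image']
def crop(x,y,w,h,s): return cv2.resize(im[y:y+h,x:x+w],None,fx=s,fy=s,interpolation=cv2.INTER_CUBIC)
A=crop(232,145,66,70,6);B=crop(328,180,66,70,6)
C=crop(118,170,88,80,5)
# masks
hsv=cv2.cvtColor(im,cv2.COLOR_BGR2HSV)
def mm(lo,hi,box,z,n):
    m=cv2.inRange(hsv,lo,hi);k=np.zeros_like(m);x,y,w,h=box;k[y:y+h,x:x+w]=255;m&=k
    c=max(cv2.findContours(m,0,2)[0],key=cv2.contourArea)
    r=cv2.minAreaRect(c);p=cv2.boxPoints(r)
    print(n,r,cv2.contourArea(c)); w=ray(f,p,z);print(w[:,:2].round(4).tolist(),w.mean(0).round(4))
mm((0,0,150),(180,60,255),(335,195,60,50),.03,'pan')
mm((0,0,110),(180,40,255),(120,180,75,70),.045,'plate')
mm((5,60,60),(20,255,255),(240,150,48,50),.004,'mat?')
np_=np.hstack([A,B]);cv2.imwrite('pics/c1.png',np_)
cv2.imwrite('pics/c2.png',C)
```

```text
pan ((359.4230651855469, 220.8845977783203), (24.129459381103516, 30.785860061645508), 56.30992889404297) 629.0
[[0.4849, -0.2969], [0.5466, -0.3846], [0.4783, -0.4284], [0.4178, -0.3413]] [ 0.4819 -0.3628  0.03  ]
plate ((154.44000244140625, 216.08001708984375), (37.20000076293945, 37.20000076293945), 36.86989974975586) 1287.0
[[0.4607, 0.4121], [0.5654, 0.3472], [0.4909, 0.2401], [0.3886, 0.3059]] [0.4764 0.3263 0.045 ]
mat? ((263.5, 174.49998474121094), (46.99999237060547, 48.99999237060547), -0.0) 2221.5
[[0.5524, 0.0467], [0.7327, 0.0552], [0.7374, -0.1129], [0.557, -0.117]] [ 0.6449 -0.032   0.004 ]
```

View pics/c1.png

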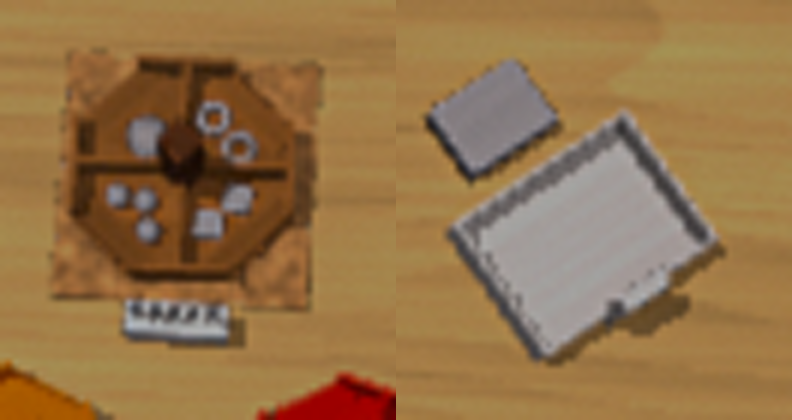

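View pics/c2.png

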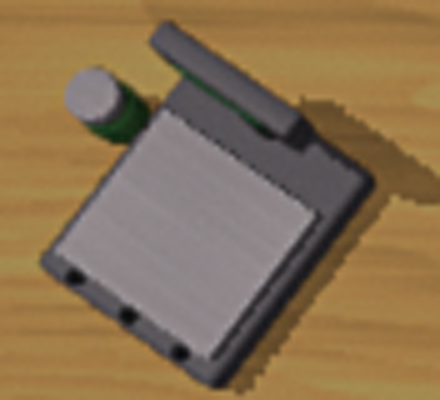

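The crops confirm both choices. The brown tray on the mat has its balls towards image lower-left (about (257,179)), the dome upper-left, the rings upper-right and the blanks lower-right. The silver pan's ear is at about (369,230), opposite the block. The scale's display is on the upper-right side, at about (166,188).

Next I'll go above the pan's ear.

```bash
cat >> h.py <<'E'
def down(yaw_y):  # tool pointing down, tool y at world angle (deg)
    a=np.radians(yaw_y); y=np.array([np.cos(a),np.sin(a),0]);z=np.array([0,0,-1.]);return np.c_[np.cross(y,z),y,z]
def plan(wps,start=None):
    """print, per waypoint (pos,rotmatrix), shift cm & rotvec in tool axes of the previous waypoint, and rows needed"""
    if start is None:
        s=sensors.sense();start=(np.array(s['eef_pos']),R.from_quat(s['ee_rot']).as_matrix())
    p,M=start
    for q,N in wps:
        q=np.array(q);d=M.T@(q-p)*100;r=R.from_matrix(M.T@N).as_rotvec()
        print(d.round(2).tolist(),r.round(3).tolist(),'rows',round(max(np.linalg.norm(d)/4.17,np.linalg.norm(r)/.125),1));p,M=q,N
def between(a,b,n):
    from scipy.spatial.transform import Slerp
    S=Slerp([0,1],R.from_matrix([a[1],b[1]]))
    return [(np.array(a[0])+(np.array(b[0])-a[0])*t,S(t).as_matrix()) for t in np.arange(1,n+1)/n]
E
python3 - <<'E'
from h import *
s=sensors.sense();a=(s['eef_pos'],R.from_quat(s['ee_rot']).as_matrix())
m=((.42,.1,.26),down(55));b=((.42,-.35,.24),down(35))
plan(between(a,m,3)+between(m,b,3))
E
```

```text
[-12.59, -11.35, -0.82] [-0.0, -0.0, 0.113] rows 4.1
[-13.79, -9.86, -0.83] [-0.0, -0.0, 0.113] rows 4.1
[-14.82, -8.24, -0.83] [-0.0, -0.0, 0.113] rows 4.1
[-8.6, -12.29, 0.67] [0.0, -0.0, 0.116] rows 3.6
[-9.97, -11.21, 0.67] [0.0, 0.0, 0.116] rows 3.6
[-11.21, -9.97, 0.67] [0.0, 0.0, 0.116] rows 3.6
```

Call:
{"name": "send_rows", "arguments": {"increments": [[0,[-3.1,-2.8,-0.2],[0,0,0.028]],[0,[-6.3,-5.7,-0.4],[0,0,0.056]],[0,[-9.4,-8.5,-0.6],[0,0,0.085]],[0,[-12.6,-11.3,-0.8],[0,0,0.113]]], "newtons": 40}}

```text
time: 0.48
eef_pos: [0.2372, 0.3879, 0.2432]
ee_rot: [0.191, 0.982, -0.0, -0.0]
wrist_force: [0.0, 0.1, -0.2]
grip_width: 0.0706
gripper_force: 0.0
```

Call:
{"name": "send_rows", "arguments": {"increments": [[0,[-13.8,-9.9,-0.8],[0,0,0.113]],[0,[-13.8,-9.9,-0.8],[0,0,0.113]],[0,[-13.8,-9.9,-0.8],[0,0,0.113]],[0,[-13.8,-9.9,-0.8],[0,0,0.113]],[0,[-13.8,-9.9,-0.8],[0,0,0.113]]]}}

```text
time: 0.9
eef_pos: [0.3314, 0.2408, 0.2518]
ee_rot: [0.25, 0.968, -0.001, 0.001]
wrist_force: [-0.9, 1.0, -0.1]
grip_width: 0.0474
gripper_force: 0.0
```

Call:
{"name": "send_rows", "arguments": {"increments": [[0,[-14.8,-8.2,-0.8],[0,0,0.113]],[0,[-14.8,-8.2,-0.8],[0,0,0.113]],[0,[-14.8,-8.2,-0.8],[0,0,0.113]],[0,[-14.8,-8.2,-0.8],[0,0,0.113]],[0,[-14.8,-8.2,-0.8],[0,0,0.113]]]}}

```text
time: 1.32
eef_pos: [0.4223, 0.0981, 0.2597]
ee_rot: [0.303, 0.953, -0.001, 0.001]
wrist_force: [0.5, 0.8, -0.2]
grip_width: 0.0466
gripper_force: 0.0
```

Call:
{"name": "send_rows", "arguments": {"increments": [[0,[-8.6,-12.3,0.7],[0,0,0.116]],[0,[-8.6,-12.3,0.7],[0,0,0.116]],[0,[-8.6,-12.3,0.7],[0,0,0.116]],[0,[-8.6,-12.3,0.7],[0,0,0.116]]]}}

```text
time: 1.65
eef_pos: [0.4183, -0.0491, 0.2522]
ee_rot: [0.356, 0.935, -0.0, -0.0]
wrist_force: [-0.1, -0.2, -0.4]
grip_width: 0.0466
gripper_force: 0.0
```

Call:
{"name": "send_rows", "arguments": {"increments": [[0,[-10,-11.2,0.7],[0,0,0.116]],[0,[-10,-11.2,0.7],[0,0,0.116]],[0,[-10,-11.2,0.7],[0,0,0.116]],[0,[-10,-11.2,0.7],[0,0,0.116]]]}}

```text
time: 1.98
eef_pos: [0.4188, -0.1999, 0.2451]
ee_rot: [0.41, 0.912, -0.0, 0.0]
wrist_force: [0.7, -0.0, 0.0]
grip_width: 0.0465
gripper_force: 0.0
```

Call:
{"name": "send_rows", "arguments": {"increments": [[0,[-11.2,-10,0.7],[0,0,0.116]],[0,[-11.2,-10,0.7],[0,0,0.116]],[0,[-11.2,-10,0.7],[0,0,0.116]],[0,[-11.2,-10,0.7],[0,0,0.116]],[0,[-11.2,-10,0.7],[0,0,0.116]]]}}

```text
time: 2.4
eef_pos: [0.4187, -0.3515, 0.2373]
ee_rot: [0.463, 0.886, -0.001, -0.0]
wrist_force: [-0.2, -0.5, -0.6]
grip_width: 0.0464
gripper_force: 0.0
```

Run:
```python
from h import *
f=cam('wrist');cv2.imwrite('pics/w1.png',f['image']);s=sensors.sense();print(s['eef_pos'],s['qpos'],s['time'])
print(R.from_quat(s['ee_rot']).as_matrix().round(3), np.array(f['hand_eye']).round(3),[k for k in f], f.get('distortion'))
np.save('w1T.npy',f['T'])
```

```text
[ 0.41871353 -0.3487045   0.23736455] [-8.99186511e-01  2.49321690e-01  1.54312060e+00 -7.58109421e-06
  1.35084267e+00 -1.50808689e+00] 2.45
[[-0.572  0.82  -0.001]
 [ 0.82   0.572  0.001]
 [ 0.002 -0.    -1.   ]] [[-0.001  0.97   0.242  0.067]
 [ 1.     0.     0.001 -0.   ]
 [ 0.001  0.242 -0.97  -0.15 ]
 [ 0.     0.     0.     1.   ]] ['image', 'fx', 'fy', 'cx', 'cy', 'hand_eye', 'T'] None
```

View pics/w1.png

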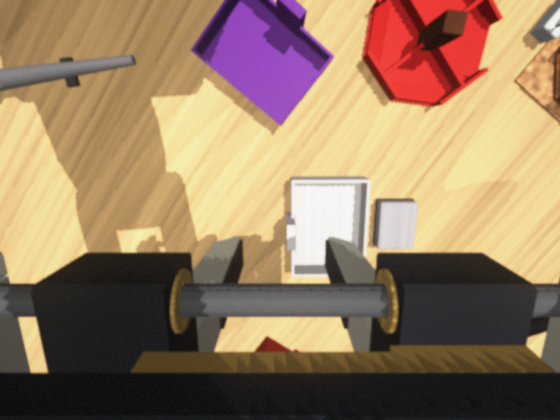

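The wrist view shows the silver pan with rim corners at about (291,178), (369,178), (367,272) and (291,276). Its ear is on the left at (291,232), and the block is at (395,223).

Run:
```python
from h import *
f=cam('wrist');print(f['fx'],f['cx'],f['cy'])
c=ray(f,[(291,178),(370,178),(368,274),(291,276)],.032);print(c.round(4))
print(np.linalg.norm(np.diff(np.r_[c,c[:1]],axis=0),axis=1).round(3))
a=c[1]-c[0]+c[2]-c[3];yaw=np.arctan2(a[1],a[0]);print(np.degrees(yaw),c.mean(0))
b=c[0]-c[3];print('yaw2',np.degrees(np.arctan2(b[1],b[0])))
print('ear',ray(f,[(287,215),(296,215),(296,247),(287,247)],.060).round(4), 'ear pred',c.mean(0)+-.046*np.array([np.cos(yaw),np.sin(yaw),0]))
```

```text
312.301691073334 283.58576209785116 208.77354807229102
[[ 0.4165 -0.3316  0.032 ]
 [ 0.4908 -0.2799  0.032 ]
 [ 0.5635 -0.3748  0.032 ]
 [ 0.4869 -0.4315  0.032 ]]
[0.09  0.12  0.095 0.122]
35.70279144717495 [ 0.48942094 -0.35443489  0.032     ]
yaw2 125.18566160088837
ear [[ 0.4334 -0.3642  0.06  ]
 [ 0.4414 -0.3586  0.06  ]
 [ 0.4628 -0.3887  0.06  ]
 [ 0.4546 -0.3944  0.06  ]] ear pred [ 0.4520664  -0.38127961  0.032     ]
```

Run:
```python
from h import *
N=down(35.4);plan([((.4505,-.3795,.10),N),((.4505,-.3795,.044),N)])
```

```text
[-4.52, 0.73, 13.75] [0.0, -0.002, -0.007] rows 3.5
[0.0, 0.0, 5.6] [0.0, 0.0, 0.0] rows 1.3
```

Call:
{"name": "send_rows", "arguments": {"increments": [[0,[-3.0,0.5,4],[0,0,0]],[0,[-4.5,0.7,8],[0,-0.002,-0.007]],[0,[-4.5,0.7,11],[0,-0.002,-0.007]],[0,[-4.5,0.7,13.7],[0,-0.002,-0.007]],[0,[-4.5,0.7,13.7],[0,-0.002,-0.007]]]}}

```text
time: 2.92
eef_pos: [0.4483, -0.3745, 0.0956]
ee_rot: [0.457, 0.889, 0.002, -0.005]
wrist_force: [-1.0, 1.2, 0.3]
grip_width: 0.0465
gripper_force: 0.0
```

Call:
{"name": "send_rows", "arguments": {"increments": [[0,[0,0,1.9],[0,0,0]],[0,[0,0,3.8],[0,0,0]],[0,[0,0,5.6],[0,0,0]],[0,[0,0,5.6],[0,0,0]],[0,[0,0,5.6],[0,0,0]]]}}

```text
time: 3.33
eef_pos: [0.451, -0.379, 0.0468]
ee_rot: [0.458, 0.889, -0.0, 0.001]
wrist_force: [-0.4, 0.4, 0.9]
grip_width: 0.0467
gripper_force: 0.0
```

Call:
{"name": "send_rows", "arguments": {"increments": [[1,[0,0,0],[0,0,0]],[1,[0,0,0],[0,0,0]],[1,[0,0,0],[0,0,0]],[1,[0,0,0],[0,0,0]],[1,[0,0,0],[0,0,0]]]}}

```text
time: 3.75
eef_pos: [0.4507, -0.3804, 0.0463]
ee_rot: [0.458, 0.889, -0.001, 0.001]
wrist_force: [0.4, -0.1, -0.5]
grip_width: 0.0183
gripper_force: 0.0
```

Call:
{"name": "send_rows", "arguments": {"increments": [[1,[0,0,0],[0,0,0]],[1,[0,0,0],[0,0,0]],[1,[0,0,0],[0,0,0]]]}}

```text
time: 4.0
eef_pos: [0.4505, -0.3805, 0.0459]
ee_rot: [0.458, 0.889, -0.001, 0.001]
wrist_force: [-2.1, -1.1, 3.3]
grip_width: 0.0092
gripper_force: 40.0
```

Run:
```python
from h import *
s=sensors.sense();print(s['eef_pos'],s['grip_width'],s['gripper_force'])
```

```text
[ 0.45046155 -0.38053896  0.0459402 ] 0.009221159999204516 39.99658226966858
```

Run:
```python
from h import *
s=sensors.sense();a=(s['eef_pos'],R.from_quat(s['ee_rot']).as_matrix())
u=(a[0]+[0,0,.17],a[1]); m=((.46,0.0,.25),down(0)); b=((.437,.351,.22),down(-32.5))
plan([u]+between(u,m,3)+between(m,b,3)+[((.437,.351,.12),down(-32.5)),((.437,.351,.092),down(-32.5))])
```

```text
[-0.04, -0.01, -17.0] [0.0, 0.0, 0.0] rows 4.1
[10.15, 7.62, -1.16] [0.0, 0.001, 0.206] rows 3.1
[11.49, 5.38, -1.16] [0.0, 0.001, 0.206] rows 3.1
[12.35, 2.91, -1.15] [0.0, 0.001, 0.206] rows 3.1
[11.7, -0.77, 1.0] [0.0, 0.0, 0.189] rows 2.8
[11.35, -2.95, 1.0] [0.0, 0.0, 0.189] rows 2.8
[10.59, -5.03, 1.0] [0.0, 0.0, 0.189] rows 2.8
[0.0, 0.0, 10.0] [0.0, 0.0, -0.0] rows 2.4
[0.0, 0.0, 2.8] [0.0, 0.0, 0.0] rows 0.7
```

Call:
{"name": "send_rows", "arguments": {"increments": [[1,[0,0,-2.5],[0,0,0]],[1,[0,0,-6],[0,0,0]],[1,[0,0,-10],[0,0,0]],[1,[0,0,-14],[0,0,0]],[1,[0,0,-17],[0,0,0]]]}}

```text
time: 4.42
eef_pos: [0.4506, -0.3799, 0.2183]
ee_rot: [0.458, 0.889, -0.001, 0.002]
wrist_force: [1.8, -1.1, -2.2]
grip_width: 0.01
gripper_force: 40.0
```

Call:
{"name": "send_rows", "arguments": {"increments": [[1,[2,1.5,-0.2],[0,0,0.04]],[1,[4,3,-0.5],[0,0,0.08]],[1,[6,4.6,-0.7],[0,0,0.12]],[1,[8.1,6.1,-0.9],[0,0,0.165]],[1,[10.2,7.6,-1.2],[0,0.001,0.206]]]}}

```text
time: 4.83
eef_pos: [0.4525, -0.251, 0.2266]
ee_rot: [0.548, 0.836, 0.0, -0.0]
wrist_force: [0.7, 0.2, -2.3]
grip_width: 0.0099
gripper_force: 40.0
```

Call:
{"name": "send_rows", "arguments": {"increments": [[1,[2.9,1.3,-0.3],[0,0,0.05]],[1,[5.8,2.7,-0.6],[0,0,0.1]],[1,[8.7,4,-0.9],[0,0,0.15]],[1,[11.5,5.4,-1.2],[0,0.001,0.206]]]}}

```text
time: 5.17
eef_pos: [0.4555, -0.1237, 0.2387]
ee_rot: [0.631, 0.776, 0.0, -0.001]
wrist_force: [0.0, 0.9, -1.6]
grip_width: 0.0097
gripper_force: 40.0
```

Call:
{"name": "send_rows", "arguments": {"increments": [[1,[3.1,0.7,-0.3],[0,0,0.05]],[1,[6.2,1.5,-0.6],[0,0,0.1]],[1,[9.3,2.2,-0.9],[0,0,0.15]],[1,[12.4,2.9,-1.2],[0,0.001,0.206]]]}}

```text
time: 5.5
eef_pos: [0.4585, 0.0035, 0.2509]
ee_rot: [0.708, 0.707, 0.0, -0.001]
wrist_force: [-0.1, 0.6, -1.8]
grip_width: 0.0095
gripper_force: 40.0
```

Call:
{"name": "send_rows", "arguments": {"increments": [[1,[2.9,-0.2,0.2],[0,0,0.05]],[1,[5.8,-0.4,0.5],[0,0,0.095]],[1,[8.7,-0.6,0.7],[0,0,0.14]],[1,[11.7,-0.8,1],[0,0,0.189]]]}}

```text
time: 5.83
eef_pos: [0.4503, 0.1202, 0.2409]
ee_rot: [0.771, 0.637, 0.0, -0.001]
wrist_force: [0.5, -0.0, -1.3]
grip_width: 0.0099
gripper_force: 40.0
```

Call:
{"name": "send_rows", "arguments": {"increments": [[1,[2.9,-0.8,0.2],[0,0,0.05]],[1,[5.8,-1.5,0.5],[0,0,0.095]],[1,[8.7,-2.3,0.7],[0,0,0.14]],[1,[11.3,-3,1],[0,0,0.189]]]}}

```text
time: 6.17
eef_pos: [0.4418, 0.2372, 0.2309]
ee_rot: [0.828, 0.561, 0.0, -0.001]
wrist_force: [0.6, -0.2, -0.8]
grip_width: 0.0099
gripper_force: 40.0
```

Call:
{"name": "send_rows", "arguments": {"increments": [[1,[3.5,-1.7,0.3],[0,0,0.06]],[1,[6.5,-3.2,0.6],[0,0,0.12]],[1,[9,-4.3,0.8],[0,0,0.16]],[1,[10.6,-5,1],[0,0,0.189]],[1,[10.6,-5,1],[0,0,0.189]]]}}

```text
time: 6.58
eef_pos: [0.4339, 0.3555, 0.2202]
ee_rot: [0.876, 0.482, -0.0, -0.001]
wrist_force: [0.4, -1.0, -2.2]
grip_width: 0.0099
gripper_force: 40.0
```

Run:
```python
from h import *
f=cam('wrist');s=sensors.sense();print(s['eef_pos'],s['grip_width'])
cv2.imwrite('pics/w2.png',f['image']);t=cam('top');cv2.imwrite('pics/t2.png',t['image'])
N=down(-32.5);plan([((.437,.351,.12),N),((.437,.351,.0915),N)])
```

```text
[0.43420285 0.35360263 0.22042963] 0.009882862941067216
[0.02, 0.3, 10.07] [-0.001, 0.001, 0.004] rows 2.4
[0.0, 0.0, 2.85] [0.0, 0.0, 0.0] rows 0.7
```

View pics/w2.png

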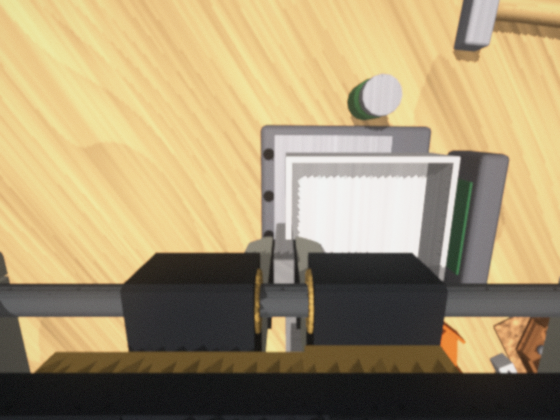

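The wrist view shows the pan held level over the scale. The plate's +y edge runs from (273,136) to (393,136), the scale's left side is at column 262, the jar is at (377,97), and the pan rim's near edge starts at (286,156).

Run:
```python
from h import *
f=cam('wrist')
c=ray(f,[(273,136),(393,136)],.045);print(c);d=c[1]-c[0];print(np.linalg.norm(d),np.degrees(np.arctan2(d[1],d[0])))
u=d/np.linalg.norm(d);v=np.array([-u[1],u[0],0]);print('plate',c[0]+.06*u-.065*v)
b=ray(f,[(262,127),(430,127)],.036);print('box',b,np.linalg.norm(b[1]-b[0]),'plate',b[0]+.075*u-.075*v)
```

```text
[[0.45726917 0.41053843 0.045     ]
 [0.56029952 0.34535097 0.045     ]]
0.12192070519948431 -32.3216009764862
plate [0.47321917 0.32352925 0.045     ]
box [[0.45220849 0.42432406 0.036     ]
 [0.5994099  0.33118187 0.036     ]] 0.17419450188881197 plate [0.47548769 0.32084422 0.036     ]
```

Call:
{"name": "send_rows", "arguments": {"increments": [[1,[-0.3,0.4,2.5],[0,0,0]],[1,[-0.3,0.4,5],[0,0,0]],[1,[-0.3,0.4,7.5],[0,0,0]],[1,[-0.3,0.4,10],[0,0,0]],[1,[-0.3,0.4,11],[0,0,0]]]}}

```text
time: 7.15
eef_pos: [0.4355, 0.3453, 0.1086]
ee_rot: [0.877, 0.481, -0.002, -0.0]
wrist_force: [-0.1, -0.4, -2.2]
grip_width: 0.0095
gripper_force: 40.0
```

Call:
{"name": "send_rows", "arguments": {"increments": [[1,[0,0,0.6],[0,0,0]],[1,[0,0,1.2],[0,0,0]],[1,[0,0,1.5],[0,0,0]],[1,[0,0,1.7],[0,0,0]],[1,[0,0,1.7],[0,0,0]]]}}

```text
time: 7.57
eef_pos: [0.4376, 0.3479, 0.0953]
ee_rot: [0.876, 0.482, 0.001, -0.0]
wrist_force: [0.2, -0.2, -1.9]
grip_width: 0.0098
gripper_force: 40.0
```

Call:
{"name": "send_rows", "arguments": {"increments": [[1,[0,0,0.15],[0,0,0]],[1,[0,0,0.3],[0,0,0]],[1,[0,0,0.3],[0,0,0]],[1,[0,0,0.3],[0,0,0]]]}}

```text
time: 7.9
eef_pos: [0.4371, 0.3479, 0.0918]
ee_rot: [0.876, 0.482, 0.0, -0.0]
wrist_force: [-0.8, -0.1, -1.3]
grip_width: 0.0094
gripper_force: 40.0
```

Force unloading; release gently after another millimetre.

Call:
{"name": "send_rows", "arguments": {"increments": [[1,[0,0,0.08],[0,0,0]],[1,[0,0,0.08],[0,0,0]],[0.6,[0,0,0.08],[0,0,0]],[0.3,[0,0,0.08],[0,0,0]],[0,[0,0,0.08],[0,0,0]]]}}

```text
time: 8.32
eef_pos: [0.4372, 0.3478, 0.091]
ee_rot: [0.876, 0.482, 0.001, -0.0]
wrist_force: [-0.7, 0.5, -0.4]
grip_width: 0.025
gripper_force: 0.0
```

Call:
{"name": "send_rows", "arguments": {"increments": [[0,[0,0,0],[0,0,0]],[0,[0,0,0],[0,0,0]],[0,[0,0,0],[0,0,0]]]}}

```text
time: 8.57
eef_pos: [0.4371, 0.3478, 0.0909]
ee_rot: [0.876, 0.482, 0.0, -0.0]
wrist_force: [0.8, -1.1, 1.0]
grip_width: 0.0441
gripper_force: 0.0
```

Call:
{"name": "send_rows", "arguments": {"increments": [[0,[0,0,-2],[0,0,0]],[0,[0,0,-5],[0,0,0]],[0,[0,0,-9],[0,0,0]],[0,[0,0,-13],[0,0,0]],[0,[0,0,-16],[0,0,0]]]}}

```text
time: 8.98
eef_pos: [0.4375, 0.3479, 0.2542]
ee_rot: [0.876, 0.482, 0.002, -0.0]
wrist_force: [0.9, -0.2, -0.5]
grip_width: 0.0465
gripper_force: 0.0
```

Run:
```python
from h import *
f=cam('wrist');s=sensors.sense();print(s['eef_pos'],s['grip_width'],s['time'],s['qpos'])
cv2.imwrite('pics/w3.png',f['image']);np.savez('w3.npz',T=f['T'])
a=(s['eef_pos'],R.from_quat(s['ee_rot']).as_matrix())
a=(a[0],down(-32.5))
# goal above tray, tool y +135ish; camera sits at tool +x
m1=((.50,.2,.26),down(40)); m2=((.6,.0,.26),down(100)); 
plan(between(a,m1,3)+between(m1,m2,2)+[((.64,-.03,.26),down(130))])
```

```text
[0.43991174 0.34916799 0.26026879] 0.04638914453180483 9.0333 [4.71733186e-01 2.55967234e-01 1.47802126e+00 9.38143467e-04
 1.39394858e+00 1.03737932e+00]
[-3.12, 4.36, -0.0] [0.009, -0.011, -0.42] rows 3.4
[-4.63, 2.7, 0.01] [0.0, 0.0, -0.422] rows 3.4
[-5.33, 0.57, 0.01] [0.0, 0.0, -0.422] rows 3.4
[-10.87, -2.6, 0.0] [0.0, 0.0, -0.524] rows 4.2
[-8.12, -7.69, 0.0] [0.0, 0.0, -0.524] rows 4.2
[-3.42, -3.65, 0.0] [0.0, 0.0, -0.524] rows 4.2
```

View pics/w3.png

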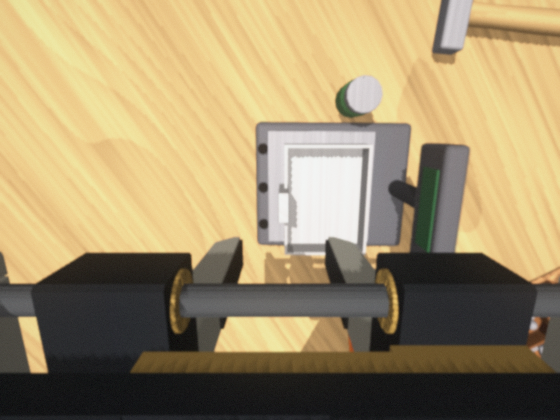

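The wrist view shows the pan released on the plate: rim corners (285,147), (373,147), (367,252) and (285,254); scale box corners (257,123), (410,125) and (257,243). I'll compute the offset.

Run:
```python
from h import *
f=cam('wrist')
c=ray(f,[(285,146),(373,146),(368,253),(285,254)],.077);print('pan',c.mean(0),np.linalg.norm(np.diff(c,axis=0),axis=1))
d=c[1]-c[0];print(np.degrees(np.arctan2(d[1],d[0])))
b=ray(f,[(257,123),(257,244)],.036);print('box',b,np.linalg.norm(b[1]-b[0]))
u=np.array([np.cos(np.radians(-32.4)),np.sin(np.radians(-32.4)),0]);print('plate',b.mean(0)+.075*u)
v=np.array([-u[1],u[0],0]);e=c.mean(0)-b.mean(0)-.075*u;print(e@u,e@v)
```

```text
pan [0.47736879 0.31732816 0.077     ] [0.09258934 0.11973134 0.09466991]
-32.46106670898653
box [[0.45630299 0.43129691 0.036     ]
 [0.37439435 0.30788606 0.036     ]] 0.14811907865020646
plate [0.47867326 0.32940447 0.036     ]
0.00536941300273643 -0.010895337025700134
```

The pan sits within about 11 mm of the plate centre, which is inside the tolerance. Now to the tray.

Call:
{"name": "send_rows", "arguments": {"increments": [[0,[-0.8,1.1,0],[0,0,-0.105]],[0,[-1.6,2.2,0],[0,0,-0.21]],[0,[-2.3,3.3,0],[0,0,-0.315]],[0,[-3.1,4.4,0],[0.009,-0.011,-0.42]]]}}

```text
time: 9.42
eef_pos: [0.457, 0.2972, 0.25]
ee_rot: [0.755, 0.656, -0.007, -0.002]
wrist_force: [0.3, -0.8, 0.1]
grip_width: 0.0462
gripper_force: 0.0
```

Call:
{"name": "send_rows", "arguments": {"increments": [[0,[-1.2,0.7,0],[0,0,-0.105]],[0,[-2.4,1.4,0],[0,0,-0.21]],[0,[-3.5,2.1,0],[0,0,-0.315]],[0,[-4.6,2.7,0],[0,0,-0.422]]]}}

```text
time: 9.75
eef_pos: [0.4775, 0.2476, 0.2498]
ee_rot: [0.601, 0.799, -0.007, -0.003]
wrist_force: [-0.6, -0.4, 0.2]
grip_width: 0.0462
gripper_force: 0.0
```

Call:
{"name": "send_rows", "arguments": {"increments": [[0,[-1.3,0.2,0],[0,0,-0.105]],[0,[-2.6,0.3,0],[0,0,-0.21]],[0,[-4,0.5,0],[0,0,-0.315]],[0,[-5.3,0.6,0],[0,0,-0.422]]]}}

```text
time: 10.08
eef_pos: [0.4977, 0.1983, 0.2499]
ee_rot: [0.42, 0.907, -0.006, -0.005]
wrist_force: [-0.1, 0.1, 0.8]
grip_width: 0.0465
gripper_force: 0.0
```

Call:
{"name": "send_rows", "arguments": {"increments": [[0,[-2.2,-0.5,0],[0,0,-0.105]],[0,[-4.4,-1,0],[0,0,-0.21]],[0,[-6.5,-1.6,0],[0,0,-0.315]],[0,[-8.7,-2.1,0],[0,0,-0.42]],[0,[-10.9,-2.6,0],[0,0,-0.524]]]}}

```text
time: 10.5
eef_pos: [0.5478, 0.0978, 0.2499]
ee_rot: [0.171, 0.985, -0.004, -0.006]
wrist_force: [0.6, -0.2, -0.2]
grip_width: 0.0465
gripper_force: 0.0
```

Call:
{"name": "send_rows", "arguments": {"increments": [[0,[-1.6,-1.5,0],[0,0,-0.105]],[0,[-3.2,-3.1,0],[0,0,-0.21]],[0,[-4.9,-4.6,0],[0,0,-0.315]],[0,[-6.5,-6.2,0],[0,0,-0.42]],[0,[-8.1,-7.7,0],[0,0,-0.524]]]}}

```text
time: 10.92
eef_pos: [0.5977, -0.0023, 0.2497]
ee_rot: [-0.09, 0.996, -0.002, -0.007]
wrist_force: [0.8, 0.3, -0.5]
grip_width: 0.0463
gripper_force: 0.0
```

Call:
{"name": "send_rows", "arguments": {"increments": [[0,[-2,-2,0],[0,0,-0.12]],[0,[-4,-4,0],[0,0,-0.24]],[0,[-6,-6,0],[0,0,-0.36]],[0,[-8,-8,0],[0,0,-0.48]],[0,[-8,-8,0],[0,0,-0.524]]]}}

```text
time: 11.33
eef_pos: [0.693, -0.0698, 0.247]
ee_rot: [-0.344, 0.939, -0.001, -0.007]
wrist_force: [-1.8, 0.4, -0.5]
grip_width: 0.0466
gripper_force: 0.0
```

Run:
```python
from h import *
grab_frame('top');grab_frame('top');f=cam('wrist');s=sensors.sense();print(s['eef_pos'],s['qpos'],s['time'])
M=R.from_quat(s['ee_rot']).as_matrix();print(np.degrees(np.arctan2(M[1,1],M[0,1])))
cv2.imwrite('pics/w4.png',f['image'])
```

```text
[ 0.69005292 -0.06618193  0.24840759] [-0.25179341  0.52493338  1.10655952 -0.0085116   1.52296243 -2.51925365] 11.4833
129.9400846022415
```

View pics/w4.png

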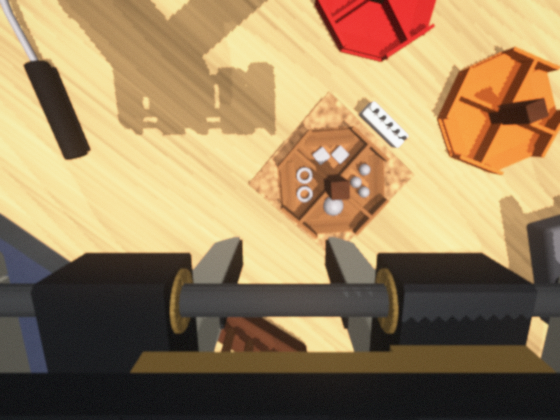

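The wrist view shows the tray with its post at about (338,187), balls on the right at about (361,182), blanks above, rings on the left and dome below. The mat corners are at (330,93), (412,174) and (249,182).

Run:
```python
from h import *
f=cam('wrist');im=f['image']
c=ray(f,[(249,182),(330,93),(412,174)],.004);print(c,np.linalg.norm(np.diff(c,axis=0),axis=1))
for i in(0,1):
    d=c[i+1]-c[i];print('side',np.degrees(np.arctan2(d[1],d[0])))
print('mat',(c[0]+c[2])/2)
x,y=265,105
cr=cv2.resize(im[y:y+145,x:x+145],None,fx=4,fy=4,interpolation=cv2.INTER_CUBIC);cv2.imwrite('pics/w4c.png',cr)
```

```text
[[ 0.71135143 -0.1032529   0.004     ]
 [ 0.56509372 -0.09561081  0.004     ]
 [ 0.57064413  0.04926047  0.004     ]] [0.14645723 0.14497756]
side 177.00896476408332
side 87.80591640117295
mat [ 0.64099778 -0.02699621  0.004     ]
```

View pics/w4c.png

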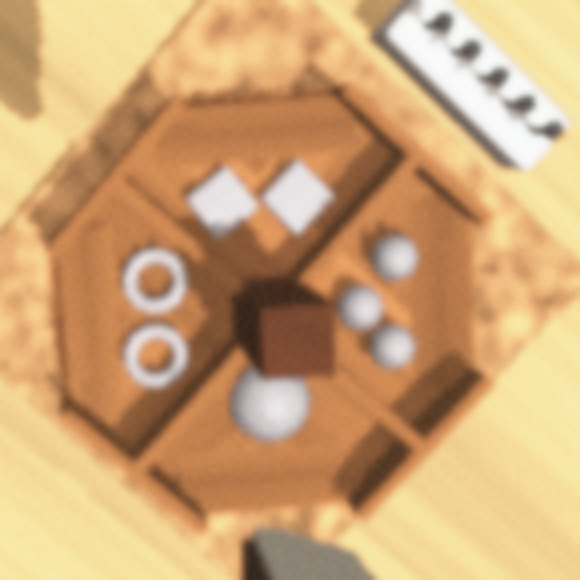

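The close crop shows all pieces in their bays. The post's top face is centred at pixel (339.5,190). The divider ends are at crop (408,158)–(140,462) and (122,178)–(420,440).

Run:
```python
from h import *
f=cam('wrist')
p=ray(f,[(339.5,190)],.070)[0];print('post',p)
d=ray(f,np.array([(408,158),(140,462),(122,178),(420,440)])/4+[265,105],.028)
print(d.round(4));
for i in(0,2):
    v=d[i+1]-d[i];print(np.degrees(np.arctan2(v[1],v[0])),np.linalg.norm(v),(d[i]+d[i+1])/2)
q=ray(f,np.array([(262,308),(332,303),(332,373),(266,378)])/4+[265,105],.07)
for i in range(4): v=q[(i+1)%4]-q[i];print(np.degrees(np.arctan2(v[1],v[0])).round(1),np.linalg.norm(v))
```

```text
post [ 0.64418387 -0.02376275  0.07      ]
[[ 0.5841 -0.0247  0.028 ]
 [ 0.7043 -0.0249  0.028 ]
 [ 0.6422 -0.0851  0.028 ]
 [ 0.6437  0.0367  0.028 ]]
-0.10290815622677262 0.12013820814320224 [ 0.64419645 -0.02483391  0.028     ]
89.29614462034155 0.1218388213542482 [ 0.64292226 -0.02422674  0.028     ]
134.0 0.018650043188770993
42.6 0.019009480151974744
-45.7 0.017815839011863295
-134.9 0.019098022389660994
```

Run:
```python
from h import *
N=down(134.5);plan([((.6437,-.0242,.12),N),((.6437,-.0242,.051),N)])
```

```text
[0.7, 6.07, 13.0] [0.005, -0.013, -0.079] rows 3.4
[0.0, 0.0, 6.9] [0.0, 0.0, 0.0] rows 1.7
```

Call:
{"name": "send_rows", "arguments": {"increments": [[0,[0.2,2,2],[0.002,-0.006,-0.04]],[0,[0.5,4.5,5],[0.005,-0.013,-0.079]],[0,[0.7,6.1,9],[0.005,-0.013,-0.079]],[0,[0.7,6.1,12],[0.005,-0.013,-0.079]],[0,[0.7,6.1,13],[0.005,-0.013,-0.079]]], "newtons": 60}}

```text
time: 12.0
eef_pos: [0.6399, -0.0224, 0.1162]
ee_rot: [-0.38, 0.925, 0.002, -0.003]
wrist_force: [-1.1, 0.7, -0.9]
grip_width: 0.0464
gripper_force: 0.0
```

Call:
{"name": "send_rows", "arguments": {"increments": [[0,[0,0,0.3],[0,0,0]],[0,[0,0,0.3],[0,0,0]],[0,[0,0,0.3],[0,0,0]]]}}

```text
time: 12.25
eef_pos: [0.646, -0.0252, 0.1197]
ee_rot: [-0.379, 0.925, -0.002, 0.002]
wrist_force: [-0.5, 1.2, 1.4]
grip_width: 0.0467
gripper_force: 0.0
```

Run:
```python
from h import *
s=sensors.sense();print(s['eef_pos'])
N=down(134.5);plan([((.6437,-.0242,.051),N)])
```

```text
[ 0.64601258 -0.02516422  0.11971014]
[0.11, 0.26, 6.87] [-0.005, 0.002, 0.001] rows 1.6
```

Call:
{"name": "send_rows", "arguments": {"increments": [[0,[0,0.1,1.8],[0,0,0]],[0,[0,0.1,3.6],[0,0,0]],[0,[0,0.1,5.4],[0,0,0]],[0,[0,0.1,6.4],[0,0,0]],[0,[0,0.1,6.7],[0,0,0]]]}}

```text
time: 12.67
eef_pos: [0.644, -0.0243, 0.0502]
ee_rot: [-0.379, 0.925, -0.001, 0.0]
wrist_force: [-0.4, -1.0, 0.2]
grip_width: 0.0466
gripper_force: 0.0
```

Call:
{"name": "send_rows", "arguments": {"increments": [[0,[0,0,0],[0,0,0]],[0,[0,0,0],[0,0,0]],[0,[0,0,0],[0,0,0]]]}}

```text
time: 12.92
eef_pos: [0.6448, -0.0243, 0.052]
ee_rot: [-0.379, 0.925, -0.001, 0.001]
wrist_force: [-0.1, 0.5, -0.6]
grip_width: 0.0464
gripper_force: 0.0
```

Call:
{"name": "send_rows", "arguments": {"increments": [[1,[0,0,0],[0,0,0]],[1,[0,0,0],[0,0,0]],[1,[0,0,0],[0,0,0]],[1,[0,0,0],[0,0,0]],[1,[0,0,0],[0,0,0]]], "newtons": 60}}

```text
time: 13.33
eef_pos: [0.644, -0.0242, 0.0508]
ee_rot: [-0.379, 0.925, -0.001, 0.001]
wrist_force: [1.4, -0.3, 1.7]
grip_width: 0.0196
gripper_force: 60.0
```

Call:
{"name": "send_rows", "arguments": {"increments": [[1,[0,0,0],[0,0,0]],[1,[0,0,0],[0,0,0]],[1,[0,0,-0.3],[0,0,0]],[1,[0,0,-1],[0,0,0]],[1,[0,0,-2],[0,0,0]]]}}

```text
time: 13.75
eef_pos: [0.6423, -0.0236, 0.0695]
ee_rot: [-0.379, 0.925, 0.0, -0.001]
wrist_force: [0.3, 0.2, -2.6]
grip_width: 0.0197
gripper_force: 60.0
```

Call:
{"name": "send_rows", "arguments": {"increments": [[1,[0,0,-1.5],[0,0,0]],[1,[0,0,-4],[0,0,0]],[1,[0,0,-7],[0,0,0]],[1,[0,0,-10],[0,0,0]],[1,[0,0,-12.5],[0,0,0]]]}}

```text
time: 14.17
eef_pos: [0.6436, -0.0238, 0.1984]
ee_rot: [-0.379, 0.925, -0.001, 0.001]
wrist_force: [-0.0, 0.0, -3.2]
grip_width: 0.0196
gripper_force: 60.0
```

Call:
{"name": "send_rows", "arguments": {"increments": [[1,[0,0,-2],[0,0,0]],[1,[0,0,-4],[0,0,0]],[1,[0,0,-5.5],[0,0,0]],[1,[0,0,-6],[0,0,0]],[1,[0,0,-6],[0,0,0]]]}}

```text
time: 14.58
eef_pos: [0.644, -0.0239, 0.2577]
ee_rot: [-0.379, 0.925, -0.002, 0.002]
wrist_force: [0.5, 0.5, -2.8]
grip_width: 0.0197
gripper_force: 60.0
```

```bash
cat >> h.py <<'E'
def pourpose(lip,yaw,th,h=.048):
    a=np.radians(yaw);d=np.array([np.cos(a),np.sin(a),0]);z=np.array([0,0,1.]);t=np.radians(th)
    Q=R.from_rotvec(np.cross(z,d)*t).as_matrix()
    return np.array(lip)-Q@(d*.063+z*(.009-h)),Q@down(yaw)
E
python3 - <<'E'
from h import *
s=sensors.sense();print(s['eef_pos'],s['grip_width'],s['gripper_force'],s['wrist_force'],s['qpos'])
a=(s['eef_pos'],R.from_quat(s['ee_rot']).as_matrix())
L=lambda z:(.456,.3105,z)
b=pourpose(L(.21),57.5,0);m=((.53,.10,.25),down(96))
plan(between(a,m,3)+between(m,b,3)+[pourpose(L(.135),57.5,0)])
E
```

```text
[ 0.6440057  -0.02386271  0.25766178] 0.019730900191683505 59.99873220920563 [ 0.49002446  0.49529015 -2.75957813] [-2.09457706e-01  4.15416617e-01  1.25709201e+00 -6.70869042e-04
  1.46440437e+00 -2.55851647e+00]
[-0.19, 5.61, 0.23] [-0.001, 0.001, 0.225] rows 1.8
[1.06, 5.51, 0.24] [-0.001, 0.001, 0.225] rows 1.8
[2.26, 5.14, 0.25] [-0.001, 0.001, 0.225] rows 1.8
[3.03, 5.59, 0.03] [0.0, 0.0, 0.224] rows 1.8
[4.19, 4.78, 0.03] [0.0, 0.0, 0.224] rows 1.8
[5.15, 3.73, 0.03] [0.0, 0.0, 0.224] rows 1.8
[0.0, 0.0, 7.5] [0.0, 0.0, -0.0] rows 1.8
```

Call:
{"name": "send_rows", "arguments": {"increments": [[1,[0,0.8,0],[0,0,0.03]],[1,[0,1.8,0],[0,0,0.07]],[1,[-0.1,3,0.1],[0,0,0.12]],[1,[-0.1,4.3,0.2],[0,0,0.17]],[1,[-0.2,5.6,0.2],[-0.001,0.001,0.225]]]}}

```text
time: 15.0
eef_pos: [0.6041, 0.0179, 0.2514]
ee_rot: [-0.272, 0.962, 0.0, -0.002]
wrist_force: [-0.5, 0.2, -3.3]
grip_width: 0.0197
gripper_force: 60.0
```

Call:
{"name": "send_rows", "arguments": {"increments": [[1,[0.2,1.4,0],[0,0,0.056]],[1,[0.5,2.8,0.1],[0,0,0.112]],[1,[0.8,4.1,0.2],[0,0,0.169]],[1,[1.1,5.5,0.2],[-0.001,0.001,0.225]]]}}

```text
time: 15.33
eef_pos: [0.5658, 0.059, 0.2496]
ee_rot: [-0.162, 0.987, 0.0, -0.002]
wrist_force: [1.0, -0.2, -2.6]
grip_width: 0.0195
gripper_force: 60.0
```

Call:
{"name": "send_rows", "arguments": {"increments": [[1,[0.5,1.3,0.1],[0,0,0.056]],[1,[1.1,2.6,0.1],[0,0,0.112]],[1,[1.7,3.9,0.2],[0,0,0.169]],[1,[2.3,5.1,0.3],[-0.001,0.001,0.225]]]}}

```text
time: 15.67
eef_pos: [0.5276, 0.1, 0.2469]
ee_rot: [-0.05, 0.999, 0.0, -0.003]
wrist_force: [-0.1, 0.2, -2.7]
grip_width: 0.0199
gripper_force: 60.0
```

Call:
{"name": "send_rows", "arguments": {"increments": [[1,[0.7,1.4,0],[0,0,0.056]],[1,[1.5,2.8,0],[0,0,0.112]],[1,[2.3,4.2,0],[0,0,0.169]],[1,[3,5.6,0],[0,0,0.224]]]}}

```text
time: 16.0
eef_pos: [0.4919, 0.1524, 0.2471]
ee_rot: [0.062, 0.998, -0.0, -0.003]
wrist_force: [0.7, 0.0, -2.7]
grip_width: 0.0196
gripper_force: 60.0
```

Call:
{"name": "send_rows", "arguments": {"increments": [[1,[1,1.2,0],[0,0,0.056]],[1,[2.1,2.4,0],[0,0,0.112]],[1,[3.1,3.6,0],[0,0,0.169]],[1,[4.2,4.8,0],[0,0,0.224]]]}}

```text
time: 16.33
eef_pos: [0.4562, 0.205, 0.2473]
ee_rot: [0.173, 0.985, -0.0, -0.003]
wrist_force: [0.6, -0.7, -2.1]
grip_width: 0.0195
gripper_force: 60.0
```

Call:
{"name": "send_rows", "arguments": {"increments": [[1,[1.5,1.1,0],[0,0,0.065]],[1,[2.8,2,0],[0,0,0.12]],[1,[3.9,2.8,0],[0,0,0.17]],[1,[4.7,3.4,0],[0,0,0.205]],[1,[5.1,3.7,0],[0,0,0.224]]]}}

```text
time: 16.75
eef_pos: [0.4202, 0.2575, 0.2475]
ee_rot: [0.281, 0.96, -0.001, -0.003]
wrist_force: [1.0, 1.0, -2.4]
grip_width: 0.0197
gripper_force: 60.0
```

Call:
{"name": "send_rows", "arguments": {"increments": [[1,[0,0,0],[0,0,0]],[1,[0,0,0],[0,0,0]],[1,[0,0,0],[0,0,0]]]}}

```text
time: 17.0
eef_pos: [0.4219, 0.2563, 0.2482]
ee_rot: [0.28, 0.96, -0.001, -0.002]
wrist_force: [-0.7, -0.2, -3.1]
grip_width: 0.02
gripper_force: 60.0
```

Run:
```python
from h import *
f=cam('wrist');t=cam('top');s=sensors.sense();print(s['eef_pos'],s['qpos'],s['time'])
M=R.from_quat(s['ee_rot']).as_matrix();print(np.degrees(np.arctan2(M[1,1],M[0,1])))
o=np.hstack([f['image'][100:350,180:560],cv2.resize(t['image'][150:275,90:280],None,fx=2,fy=2)]);cv2.imwrite('pics/w5.png',o)
L=lambda z:(.456,.3105,z)
plan([pourpose(L(z),57.5,a) for z,a in [(.135,0),(.130,10),(.122,20),(.115,30),(.110,38)]])
```

```text
[0.42221054 0.2562689  0.24846397] [ 3.18374081e-01  1.49998294e-01  1.64101529e+00  1.25495778e-03
  1.35375927e+00 -6.83726501e-01] 17.1
57.40068217836571
[0.04, 0.1, 7.45] [-0.002, -0.003, -0.002] rows 1.8
[0.0, 0.77, -0.53] [0.175, 0.0, 0.0] rows 1.4
[-0.0, 0.91, -0.25] [0.175, 0.0, -0.0] rows 1.4
[-0.0, 1.01, -0.38] [0.175, -0.0, -0.0] rows 1.4
[0.0, 0.85, -0.41] [0.14, -0.0, -0.0] rows 1.1
```

View pics/w5.png

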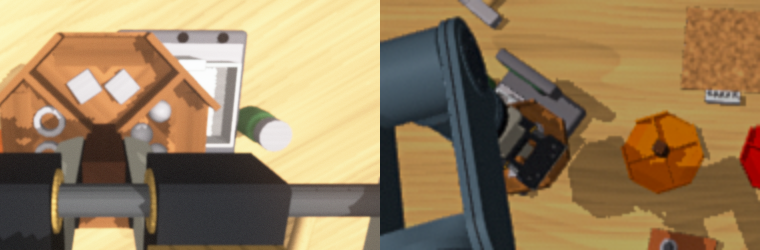

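The pictures show the tray level above the pan, with the ball corner pointing along the scale's +y and the display clear. To stay clear of the ear I'll pour slightly further back and higher.

Run:
```python
from h import *
L=lambda z:(.4562,.3033,z)
plan([pourpose(L(z),57.5,a) for z,a in [(.145,0),(.138,10),(.132,20),(.126,30),(.120,38)]])
```

```text
[-0.36, -0.5, 6.45] [-0.002, -0.003, -0.002] rows 1.6
[0.0, 0.77, -0.33] [0.175, 0.0, 0.0] rows 1.4
[-0.0, 0.88, -0.44] [0.175, 0.0, -0.0] rows 1.4
[-0.0, 0.98, -0.47] [0.175, -0.0, -0.0] rows 1.4
[0.0, 0.9, -0.32] [0.14, -0.0, -0.0] rows 1.1
```

Call:
{"name": "send_rows", "arguments": {"increments": [[1,[-0.1,-0.1,1.3],[0,0,0]],[1,[-0.2,-0.3,2.9],[0,0,0]],[1,[-0.3,-0.4,4.5],[0,0,0]],[1,[-0.4,-0.5,5.8],[0,0,0]],[1,[-0.4,-0.5,6.4],[0,0,0]]]}}

```text
time: 17.52
eef_pos: [0.4219, 0.2494, 0.183]
ee_rot: [0.281, 0.96, -0.001, -0.003]
wrist_force: [-0.2, 0.0, -3.4]
grip_width: 0.0196
gripper_force: 60.0
```

Call:
{"name": "send_rows", "arguments": {"increments": [[1,[0,0.1,-0.1],[0.03,0,0]],[1,[0,0.3,-0.1],[0.065,0,0]],[1,[0,0.5,-0.2],[0.1,0,0]],[1,[0,0.6,-0.3],[0.14,0,0]],[1,[0,0.8,-0.3],[0.175,0,0]]]}}

```text
time: 17.93
eef_pos: [0.4277, 0.2572, 0.1885]
ee_rot: [0.28, 0.956, -0.084, -0.026]
wrist_force: [0.1, -0.5, -2.1]
grip_width: 0.0197
gripper_force: 60.0
```

Run:
```python
from h import *
s=sensors.sense();print(s['eef_pos'],s['wrist_force'],s['qpos'],s['grip_width'])
L=lambda z:(.4562,.3033,z)
plan([pourpose(L(z),57.5,a) for z,a in [(.132,20),(.126,30),(.120,38)]])
```

```text
[0.42767143 0.25716464 0.18846482] [ 0.05312236 -0.47733144 -2.05577371] [ 0.38862752  0.30813831  1.60074857 -0.10167611  1.3797571  -0.58624637] 0.01965866577006025
[0.07, 0.79, -0.32] [0.172, -0.002, -0.002] rows 1.4
[-0.0, 0.98, -0.47] [0.175, -0.0, -0.0] rows 1.4
[0.0, 0.9, -0.32] [0.14, -0.0, -0.0] rows 1.1
```

Call:
{"name": "send_rows", "arguments": {"increments": [[1,[0,0.2,-0.1],[0.035,0,0]],[1,[0,0.3,-0.2],[0.07,0,0]],[1,[0,0.5,-0.2],[0.105,0,0]],[1,[0,0.7,-0.3],[0.14,0,0]],[1,[0,0.9,-0.4],[0.175,0,0]]]}}

```text
time: 18.35
eef_pos: [0.4328, 0.2655, 0.1905]
ee_rot: [0.276, 0.945, -0.167, -0.05]
wrist_force: [-0.6, 0.4, -2.4]
grip_width: 0.0199
gripper_force: 60.0
```

Call:
{"name": "send_rows", "arguments": {"increments": [[1,[0,0.2,-0.1],[0.035,0,0]],[1,[0,0.4,-0.2],[0.07,0,0]],[1,[0,0.6,-0.3],[0.105,0,0]],[1,[0,0.8,-0.4],[0.14,0,0]],[1,[0,1,-0.5],[0.175,0,0]]]}}

```text
time: 18.77
eef_pos: [0.4389, 0.275, 0.1916]
ee_rot: [0.271, 0.927, -0.249, -0.074]
wrist_force: [-0.1, -0.0, -2.3]
grip_width: 0.0197
gripper_force: 60.0
```

Call:
{"name": "send_rows", "arguments": {"increments": [[1,[0,0.2,-0.1],[0.035,0,0]],[1,[0,0.4,-0.2],[0.07,0,0]],[1,[0,0.7,-0.2],[0.105,0,0]],[1,[0,0.9,-0.3],[0.14,0,0]],[1,[0,0.9,-0.3],[0.14,0,0]]]}}

```text
time: 19.18
eef_pos: [0.4438, 0.2832, 0.1881]
ee_rot: [0.264, 0.907, -0.314, -0.093]
wrist_force: [0.5, -0.4, -3.2]
grip_width: 0.0198
gripper_force: 60.0
```

Call:
{"name": "send_rows", "arguments": {"increments": [[1,[0,0,0],[0,0,0]],[1,[0,0,0],[0,0,0]],[1,[0,0,0],[0,0,0]],[1,[0,0,0],[0,0,0]],[1,[0,0,0],[0,0,0]]]}}

```text
time: 19.6
eef_pos: [0.4431, 0.2822, 0.19]
ee_rot: [0.265, 0.907, -0.313, -0.093]
wrist_force: [0.4, -0.6, -3.0]
grip_width: 0.02
gripper_force: 60.0
```

Call:
{"name": "send_rows", "arguments": {"increments": [[1,[0,0,0],[0,0,0]],[1,[0,0,0],[0,0,0]],[1,[0,0,0],[0,0,0]],[1,[0,0,0],[0,0,0]],[1,[0,0,0],[0,0,0]]]}}

```text
time: 20.02
eef_pos: [0.443, 0.2824, 0.1895]
ee_rot: [0.265, 0.907, -0.313, -0.093]
wrist_force: [0.4, 0.1, -3.1]
grip_width: 0.0198
gripper_force: 60.0
```

Run:
```python
from h import *
f=cam('wrist');t=cam('scene');s=sensors.sense();print(s['eef_pos'],s['wrist_force'],s['time'],s['grip_width'])
o=np.hstack([f['image'][60:350,130:510],cv2.resize(t['image'][150:295,360:560],None,fx=2,fy=2)]);cv2.imwrite('pics/w6.png',o)
```

```text
[0.4430052  0.28237266 0.1894552 ] [ 0.02052176 -0.18207048 -3.28802771] 20.1167 0.019535571018792743
```

View pics/w6.png

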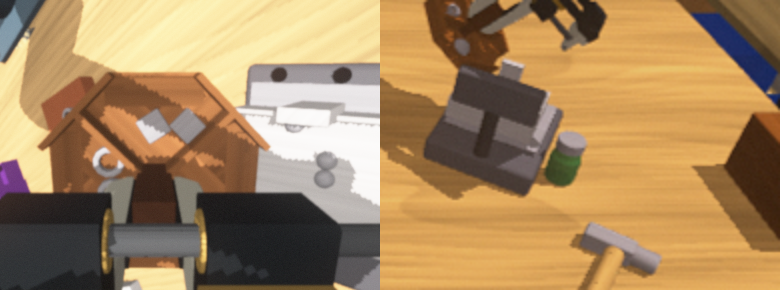

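I've now viewed 11 pictures, one over the limit of 10, so I'll use numeric checks only from here. The last one shows two balls in the pan, at (325,160) and (324,177), a probable third half hidden by the ear at (293,127), and the visible part of the bay empty. I'll hold a bit longer with slightly more tilt.

Call:
{"name": "send_rows", "arguments": {"increments": [[1,[0,0.2,-0.1],[0.03,0,0]],[1,[0,0.4,-0.2],[0.06,0,0]],[1,[0,0.4,-0.2],[0.06,0,0]],[1,[0,0.4,-0.2],[0.06,0,0]],[1,[0,0.4,-0.2],[0.06,0,0]]]}}

```text
time: 20.53
eef_pos: [0.4453, 0.286, 0.1885]
ee_rot: [0.262, 0.897, -0.34, -0.101]
wrist_force: [0.2, 0.3, -2.9]
grip_width: 0.0191
gripper_force: 60.0
```

Call:
{"name": "send_rows", "arguments": {"increments": [[1,[0,0,0],[0,0,0]],[1,[0,0,0],[0,0,0]],[1,[0,0,0],[0,0,0]],[1,[0,0,0],[0,0,0]],[1,[0,0,0],[0,0,0]]]}}

```text
time: 20.95
eef_pos: [0.4454, 0.286, 0.1888]
ee_rot: [0.262, 0.897, -0.34, -0.101]
wrist_force: [0.1, 0.6, -2.3]
grip_width: 0.0198
gripper_force: 60.0
```

Run:
```python
from h import *
f=cam('wrist');g=cv2.cvtColor(f['image'],cv2.COLOR_BGR2GRAY)
# project: pan region pixels = those whose ray at z=.055 falls inside the pan
u=np.array([np.cos(np.radians(-32.4)),np.sin(np.radians(-32.4)),0]);v=np.array([-u[1],u[0],0]);C=np.array([.477,.320,0])
vv,uu=np.mgrid[0:290,200:560];P=ray(f,np.c_[uu.ravel(),vv.ravel()],.055)-C
ins=((abs(P@u)<.040)&(abs(P@v)<.056)).reshape(uu.shape)
m=((g[0:290,200:560]<190)&ins).astype(np.uint8)
n,l,st,ce=cv2.connectedComponentsWithStats(m)
for i in range(1,n):
    if st[i,4]>25:
        p=ray(f,[ce[i]+[200,0]],.055)[0]-C;print(st[i],ce[i]+[200,0],'pan x,y',(p@u).round(3),(p@v).round(3))
# compact ascii map
w=g[150:240:4,370:520:4];print('\n'.join(' '.join('%3d'%x for x in r) for r in w))
```

```text
[217 185  13   8  51] [422.90196078 187.92156863] pan x,y -0.034 -0.023
[  177   187   177   103 10824] [460.8626201  248.46322986] pan x,y 0.007 0.008
231 232 230 152 217 231 232 231 231 231 230 230 231 230 231 231 231 232 232 232 231 232 231 232 232 232 232 232 231 233 232 232 231 232 232 231 232 231
230 227 228 140 221 232 232 232 231 232 232 232 231 231 230 230 229 230 231 230 230 230 229 230 231 230 232 231 232 231 231 232 231 232 231 231 232 231
229 231 232 139 220 229 229 229 231 230 231 230 231 230 231 230 229 230 230 231 230 228 229 229 229 228 228 229 227 228 228 228 230 228 229 229 230 229
232 233 234 136 230 232 232 232 231 230 231 229 229 228 222 203 181 167 172 177 185 188 197 201 204 213 222 222 228 231 229 230 230 229 229 230 230 229
210 192 172 155 174 178 186 194 200 212 215 195 176 167 162 160 159 160 160 159 161 160 162 162 159 165 183 192 229 231 231 228 230 230 229 229 229 228
228 245 243 240 235 231 218 199 192 208 249 250 250 249 245 247 244 239 238 231 218 199 192 185 195 198 194 192 230 231 231 232 232 233 234 234 233 235
161 169 201 223 221 234 235 242 243 
[... 1847 characters left out ...]
 181 185 184 185 191 157 195 235 219 165 144 192 191 192 195 196 208 243 249 249 249 248 248
 86  92  92  96 111 185 184 183 184 182 181 188 186 188 191 192 191 187 188 187 170 132 150 154 150 153 189 189 189 188 189 189 190 233 250 250 250 250
 89  91  91  95 118 185 185 184 184 184 188 242 241 204 181 184 184 187 189 192 192 166 122 131 147 182 184 182 185 185 188 189 188 187 210 247 249 249
 88  91  96  96 129 185 188 189 190 187 186 188 216 206 185 190 188 187 185 181 159 133 140 143 170 192 193 191 187 186 185 184 184 182 213 249 249 249
 83  93  92  96 135 183 183 185 185 186 188 189 189 187 188 186 184 184 184 184 130 155 164 156 142 181 185 184 189 186 192 189 187 185 214 248 248 247
```

There are three ball-like blobs in the pan, so I'll level, lift and return the tray.

Run:
```python
from h import *
L=lambda z:(.4562,.3033,z)
W=[pourpose(L(.135),57.5,30),pourpose(L(.15),57.5,15),pourpose(L(.175),57.5,0),pourpose(L(.21),57.5,0)]
b=W[-1];m=((.53,.10,.25),down(96));e=((.642,-.0255,.25),down(133))
plan(W+between(b,m,3)+between(m,e,3))
```

```text
[0.02, -1.86, 0.11] [-0.202, -0.003, 0.0] rows 1.6
[0.0, -1.54, 0.46] [-0.262, -0.0, 0.0] rows 2.1
[-0.0, -1.44, -0.65] [-0.262, 0.0, -0.0] rows 2.1
[0.0, 0.0, -3.5] [0.0, 0.0, 0.0] rows 0.8
[-5.72, -2.29, -0.03] [0.0, 0.0, -0.224] rows 1.8
[-5.06, -3.51, -0.03] [0.0, 0.0, -0.224] rows 1.8
[-4.16, -4.54, -0.03] [0.0, 0.0, -0.224] rows 1.8
[-3.28, -4.55, 0.0] [0.0, 0.0, -0.215] rows 1.7
[-2.23, -5.15, 0.0] [0.0, 0.0, -0.215] rows 1.7
[-1.08, -5.5, 0.0] [0.0, 0.0, -0.215] rows 1.7
```

Call:
{"name": "send_rows", "arguments": {"increments": [[1,[0,-0.4,0],[-0.045,0,0]],[1,[0,-0.9,0.1],[-0.1,0,0]],[1,[0,-1.4,0.1],[-0.15,0,0]],[1,[0,-1.9,0.1],[-0.202,-0.003,0]]]}}

```text
time: 21.33
eef_pos: [0.4373, 0.2734, 0.2004]
ee_rot: [0.27, 0.928, -0.248, -0.072]
wrist_force: [0.0, -0.5, -1.6]
grip_width: 0.0197
gripper_force: 60.0
```

Call:
{"name": "send_rows", "arguments": {"increments": [[1,[0,-0.3,0.1],[-0.052,0,0]],[1,[0,-0.6,0.2],[-0.105,0,0]],[1,[0,-0.9,0.3],[-0.157,0,0]],[1,[0,-1.2,0.4],[-0.21,0,0]],[1,[0,-1.5,0.5],[-0.262,0,0]]]}}

```text
time: 21.75
eef_pos: [0.4287, 0.2601, 0.204]
ee_rot: [0.277, 0.952, -0.124, -0.036]
wrist_force: [-0.2, 0.1, -3.0]
grip_width: 0.0196
gripper_force: 60.0
```

Call:
{"name": "send_rows", "arguments": {"increments": [[1,[0,-0.3,-0.1],[-0.06,0,0]],[1,[0,-0.6,-0.3],[-0.12,0,0]],[1,[0,-1,-0.4],[-0.18,0,0]],[1,[0,-1.3,-0.6],[-0.23,0,0]],[1,[0,-1.4,-0.7],[-0.262,0,0]]]}}

```text
time: 22.17
eef_pos: [0.4218, 0.2497, 0.2147]
ee_rot: [0.28, 0.96, 0.001, 0.0]
wrist_force: [-0.0, -0.6, -2.6]
grip_width: 0.0198
gripper_force: 60.0
```

Call:
{"name": "send_rows", "arguments": {"increments": [[1,[0,0,-0.8],[0,0,0]],[1,[0,0,-1.8],[0,0,0]],[1,[0,0,-2.8],[0,0,0]],[1,[0,0,-3.5],[0,0,0]]]}}

```text
time: 22.5
eef_pos: [0.4236, 0.251, 0.2509]
ee_rot: [0.28, 0.96, 0.0, 0.001]
wrist_force: [-0.2, 0.4, -2.4]
grip_width: 0.0195
gripper_force: 60.0
```

Call:
{"name": "send_rows", "arguments": {"increments": [[1,[-1,-0.4,0],[0,0,-0.04]],[1,[-2.1,-0.8,0],[0,0,-0.08]],[1,[-3.3,-1.3,0],[0,0,-0.13]],[1,[-4.5,-1.8,0],[0,0,-0.18]],[1,[-5.7,-2.3,0],[0,0,-0.224]]]}}

```text
time: 22.92
eef_pos: [0.4592, 0.2006, 0.2496]
ee_rot: [0.169, 0.986, -0.0, -0.0]
wrist_force: [0.2, 0.9, -3.5]
grip_width: 0.0197
gripper_force: 60.0
```

Call:
{"name": "send_rows", "arguments": {"increments": [[1,[-1.3,-0.9,0],[0,0,-0.056]],[1,[-2.5,-1.7,0],[0,0,-0.112]],[1,[-3.8,-2.6,0],[0,0,-0.168]],[1,[-5.1,-3.5,0],[0,0,-0.224]]]}}

```text
time: 23.25
eef_pos: [0.4956, 0.1503, 0.2495]
ee_rot: [0.058, 0.998, -0.0, -0.0]
wrist_force: [0.3, 1.2, -3.2]
grip_width: 0.0197
gripper_force: 60.0
```

Call:
{"name": "send_rows", "arguments": {"increments": [[1,[-1,-1.1,0],[0,0,-0.056]],[1,[-2.1,-2.3,0],[0,0,-0.112]],[1,[-3.1,-3.4,0],[0,0,-0.168]],[1,[-4.2,-4.5,0],[0,0,-0.224]]]}}

```text
time: 23.58
eef_pos: [0.5319, 0.1005, 0.2494]
ee_rot: [-0.054, 0.999, -0.0, -0.0]
wrist_force: [-0.8, -0.3, -1.8]
grip_width: 0.0195
gripper_force: 60.0
```

Run:
```python
from h import *
s=sensors.sense();print(s['eef_pos'],s['time'],s['grip_width'])
f=cam('top');g=cv2.cvtColor(f['image'],cv2.COLOR_BGR2GRAY)
print('top pan'); print('\n'.join(' '.join('%3d'%x for x in r) for r in g[196:234,138:180]))
m=((.53,.10,.25),down(96));e=((.642,-.0255,.25),down(133));a=(s['eef_pos'],R.from_quat(s['ee_rot']).as_matrix())
plan(between(a,e,3)+[((.642,-.0255,.08),down(133))])
```

```text
[0.53190744 0.10050552 0.24941605] 23.5833 0.019522511760836147
top pan
 55  47  62  93  95  92  52  68  92  97  95  63  32  31  32  33  33  33  32  32  35  32  32  32  31  33  65 102 102 103  95  63  29  31  51  79  96  67  40  35  36  33
 86  55  67  92  95  91  45  76  95  95  91  57  33  33  33  32  32  34  32  35  33  34  32  31  29  36  75 104 101 100 101  98  77  45  34  51  54  40  35  37  37  34
149 126  83  93  95  84  45  84  93  94  87  45  29  31  32  30  35  33  33  33  32  35  33  31  29  38  88 102 103 102 100 101 100  96  96  95  69  42  35  35  33  39
153 143  99  91  92  77  48  91  95  95  83  38  32  32  34  33  34  32  31  30  31  33  32  33  31  41  90 103 102 100 100  99 102 102 101 102  97  81  57  39  38  70
148 133  96  91  92  67  50  93  95  93  77  36  28  31  33  33  34  33  33  33  31  32  35  31  26  45  73  95  99  99 101 100 100 101  99 101 100 100  96  81  71  97
147 118  94  92  93  61  66  92  95  94  67  31  31  33  33  32  35  33  31  35  34  31  32  31  33  82 158  85  96  97 100 101 100 101 100  99 102 100 102  99  97 102
146 110  92  93  91 
[... 4855 characters left out ...]
  87  79  41  76  86  77  64  66  69  71  74  74  75  76  77  78  80  79  81  81  81  81  81  79  81  81  80  80  81  79  79  80  82  78  77  77  75  76  74  73  72
 84  83  82  45  69  76  66  67  67  73  73  74  74  75  78  79  79  81  79  82  80  80  81  82  80  80  81  81  80  80  80  80  80  78  80  78  77  76  76  74  73  72
 83  80  81  45  57  68  68  69  73  73  76  76  77  78  81  78  80  81  81  82  80  79  80  80  82  81  81  81  80  81  81  80  80  80  80  79  80  77  76  75  73  74
[-3.0, -4.32, -0.01] [-0.002, 0.001, -0.212] rows 1.7
[-2.15, -5.15, -0.02] [0.0, -0.0, -0.214] rows 1.7
[-1.01, -5.49, -0.02] [0.0, -0.0, -0.214] rows 1.7
[-0.0, 0.0, 17.0] [-0.0, 0.0, 0.0] rows 4.1
```

Run:
```python
from h import *
f=cam('wrist');c=f['image'][100:350,180:560];o=cv2.imread('pics/w5.png')[:,:380]
for n,i in(('before',o),('now',c)):
    h=cv2.cvtColor(i,cv2.COLOR_BGR2HSV);m=((h[...,1]<60)&(h[...,2]>110)).astype(np.uint8);m[150:]=0;m[:,200:]=0
    k,l,st,ce=cv2.connectedComponentsWithStats(m);print(n,[(ce[j].round().tolist(),int(st[j,4])) for j in range(1,k) if st[j,4]>20])
```

```text
before [([183.0, 49.0], 1260), ([84.0, 86.0], 703), ([122.0, 86.0], 697), ([160.0, 112.0], 336), ([49.0, 121.0], 494), ([142.0, 139.0], 630), ([62.0, 145.0], 369)]
now [([119.0, 86.0], 1383), ([2.0, 85.0], 50), ([60.0, 134.0], 784), ([136.0, 144.0], 239)]
```

The ball bay shows no bright balls now, only the finger; the blanks and rings are still in place. Now I'll set the tray down.

Call:
{"name": "send_rows", "arguments": {"increments": [[1,[-0.7,-1,0],[0,0,-0.053]],[1,[-1.5,-2.1,0],[0,0,-0.106]],[1,[-2.2,-3.2,0],[0,0,-0.16]],[1,[-3,-4.3,0],[-0.002,0.001,-0.212]]]}}

```text
time: 24.02
eef_pos: [0.5656, 0.0618, 0.2493]
ee_rot: [-0.159, 0.987, 0.001, -0.001]
wrist_force: [-0.6, 0.0, -3.8]
grip_width: 0.02
gripper_force: 60.0
```

Call:
{"name": "send_rows", "arguments": {"increments": [[1,[-0.5,-1.3,0],[0,0,-0.053]],[1,[-1.1,-2.6,0],[0,0,-0.106]],[1,[-1.6,-3.9,0],[0,0,-0.16]],[1,[-2.2,-5.2,0],[0,0,-0.214]]]}}

```text
time: 24.35
eef_pos: [0.6029, 0.0191, 0.2491]
ee_rot: [-0.263, 0.965, 0.001, -0.001]
wrist_force: [0.1, 0.4, -2.1]
grip_width: 0.0193
gripper_force: 60.0
```

Call:
{"name": "send_rows", "arguments": {"increments": [[1,[-0.3,-1.6,0],[0,0,-0.06]],[1,[-0.6,-3,0],[0,0,-0.12]],[1,[-0.8,-4.2,0],[0,0,-0.165]],[1,[-1,-5,0],[0,0,-0.2]],[1,[-1,-5.5,0],[0,0,-0.214]]]}}

```text
time: 24.77
eef_pos: [0.6398, -0.0236, 0.2485]
ee_rot: [-0.364, 0.931, 0.001, -0.001]
wrist_force: [-0.2, -0.4, -1.9]
grip_width: 0.02
gripper_force: 60.0
```

Call:
{"name": "send_rows", "arguments": {"increments": [[1,[0,0,2],[0,0,0]],[1,[0,0,5],[0,0,0]],[1,[0,0,8.5],[0,0,0]],[1,[0,0,12],[0,0,0]],[1,[0,0,15],[0,0,0]]]}}

```text
time: 25.18
eef_pos: [0.638, -0.0223, 0.0968]
ee_rot: [-0.364, 0.932, 0.002, -0.001]
wrist_force: [0.1, -0.2, -2.7]
grip_width: 0.0194
gripper_force: 60.0
```

Call:
{"name": "send_rows", "arguments": {"increments": [[1,[0,0,1],[0,0,0]],[1,[0,0,1.7],[0,0,0]],[1,[0,0,1.7],[0,0,0]],[1,[0,0,1.7],[0,0,0]],[1,[0,0,1.7],[0,0,0]]]}}

```text
time: 25.6
eef_pos: [0.6405, -0.0236, 0.0841]
ee_rot: [-0.364, 0.931, 0.0, 0.001]
wrist_force: [0.2, 0.1, -1.9]
grip_width: 0.02
gripper_force: 60.0
```

Run:
```python
from h import *
s=sensors.sense();print(s['eef_pos'],s['time'],s['wrist_force'])
plan([((.642,-.0255,.054),down(133))])
```

```text
[ 0.6404665  -0.02363943  0.08414877] 25.6 [ 0.2232974   0.09790649 -1.93260055]
[0.02, -0.24, 3.02] [-0.001, 0.002, -0.006] rows 0.7
```

Call:
{"name": "send_rows", "arguments": {"increments": [[1,[0,-0.2,0.8],[0,0,0]],[1,[0,-0.2,1.7],[0,0,0]],[1,[0,-0.2,2.4],[0,0,0]],[1,[0,-0.2,2.8],[0,0,0]],[1,[0,-0.2,3],[0,0,0]]]}}

```text
time: 26.02
eef_pos: [0.6391, -0.0247, 0.0509]
ee_rot: [-0.364, 0.931, 0.002, -0.001]
wrist_force: [-7.3, 1.3, 10.8]
grip_width: 0.0199
gripper_force: 60.0
```

Call:
{"name": "send_rows", "arguments": {"increments": [[1,[0,0,0.1],[0,0,0]],[1,[0,0,0.2],[0,0,0]],[1,[0,0,0.2],[0,0,0]],[1,[0,0,0.2],[0,0,0]]]}}

```text
time: 26.35
eef_pos: [0.6393, -0.0247, 0.0509]
ee_rot: [-0.364, 0.931, 0.001, -0.001]
wrist_force: [-6.1, 0.1, 8.4]
grip_width: 0.0197
gripper_force: 60.0
```

Call:
{"name": "send_rows", "arguments": {"increments": [[0.7,[0,0,-0.1],[0,0,0]],[0.4,[0,0,-0.1],[0,0,0]],[0.1,[0,0,-0.1],[0,0,0]],[0,[0,0,-0.1],[0,0,0]],[0,[0,0,-0.1],[0,0,0]]]}}

```text
time: 26.77
eef_pos: [0.6403, -0.025, 0.0507]
ee_rot: [-0.364, 0.931, 0.001, -0.0]
wrist_force: [-0.0, -0.3, 0.8]
grip_width: 0.0416
gripper_force: 0.0
```

Call:
{"name": "send_rows", "arguments": {"increments": [[0,[0,0,0],[0,0,0]],[0,[0,0,0],[0,0,0]],[0,[0,0,-1.5],[0,0,0]],[0,[0,0,-4],[0,0,0]],[0,[0,0,-7],[0,0,0]]]}}

```text
time: 27.18
eef_pos: [0.6387, -0.0247, 0.1193]
ee_rot: [-0.364, 0.931, 0.002, -0.002]
wrist_force: [-0.2, -1.2, 0.6]
grip_width: 0.0464
gripper_force: 0.0
```

Call:
{"name": "send_rows", "arguments": {"increments": [[0,[0,0,-3],[0,0,0]],[0,[0,0,-7],[0,0,0]],[0,[0,0,-11],[0,0,0]],[0,[0,-5,-13],[0,0,0]],[0,[0,-6,-13],[0,0,0]]]}}

```text
time: 27.6
eef_pos: [0.684, -0.0709, 0.2569]
ee_rot: [-0.364, 0.931, -0.002, 0.004]
wrist_force: [0.7, 0.1, -0.3]
grip_width: 0.046
gripper_force: 0.0
```

Call:
{"name": "send_rows", "arguments": {"increments": [[0,[0,0,0],[0,0,0]],[0,[0,0,0],[0,0,0]],[0,[0,0,0],[0,0,0]]]}}

```text
time: 27.85
eef_pos: [0.6803, -0.0689, 0.2494]
ee_rot: [-0.364, 0.931, 0.002, -0.001]
wrist_force: [-0.0, 0.3, -0.3]
grip_width: 0.0464
gripper_force: 0.0
```

Run:
```python
from h import *
s=sensors.sense();print(s['eef_pos'],s['time'],s['grip_width'])
def grey(h): return ((h[...,1]<60)&(h[...,2]>120)).astype(np.uint8)
f=cam('wrist');h=cv2.cvtColor(f['image'],cv2.COLOR_BGR2HSV)
m=grey(h);m[245:]=0
k,l,st,ce=cv2.connectedComponentsWithStats(m)
for j in range(1,k):
    if st[j,4]>20:
        p=ray(f,[ce[j]],.012)[0]; q=p[:2]-[.642,-.0255]
        if np.abs(q).max()<.1: print('grey',ce[j].round(),st[j,4],'rel mat mm',(q*1000).round())
# tray mask (saturated dark wood) vs mat: post dark
vv=h[...,2];dk=((vv<110)&(h[...,1]>80)).astype(np.uint8);dk[245:]=0
k,l,st,ce=cv2.connectedComponentsWithStats(dk)
for j in range(1,k):
    if st[j,4]>60:
        p=ray(f,[ce[j]],.07)[0];q=(p[:2]-[.642,-.0255])*1000
        if abs(q).max()<80: print('dark',ce[j].round(),st[j,4],q.round())
t=cam('top');ht=cv2.cvtColor(t['image'],cv2.COLOR_BGR2HSV);g=t['image'].mean(2)
C=np.array([.477,.320,0]);u=np.array([.844,-.536,0]);v=np.array([.536,.844,0])
yy,xx=np.mgrid[190:245,125:190];P=ray(t,np.c_[xx.ravel(),yy.ravel()],.055)-C
a=((P@u)*1000).round().reshape(xx.shape);b=((P@v)*1000).reshape(xx.shape)
ins=(abs(a)<41)&(abs(b)<57)
print('floor median',np.median(g[190:245,125:190][ins]))
print('\n'.join(''.join('%4d'%g[190+i,125+j] if ins[i,j] else '   .' for j in range(10,52)) for i in range(5,45)))
```

```text
[ 0.68031374 -0.06889735  0.24938796] 27.85 0.046417210339630435
grey [382. 134.] 959 rel mat mm [-90.   2.]
grey [340. 158.] 356 rel mat mm [-36. -15.]
grey [308. 185.] 271 rel mat mm [ 15. -20.]
grey [340. 213.] 267 rel mat mm [14. 34.]
grey [339. 242.] 100 rel mat mm [43. 61.]
dark [331. 185.] 484 [ -5. -13.]
dark [373. 212.] 80 [-15.  42.]
dark [355. 228.] 80 [11. 41.]
floor median 76.33333333333333
   .   .   .   .   .   .   .   .   .   .   .   .   .   .   .   .   .   .   .   .   .   .   .   .   .   .   .   .   .   .   .   .   .   .   .   .   .   .   .   .   .   .
   .   .   .   .   .   .   .   .   .   .   .   .   .   .   .   .   .   .   .   .   .   .   .   .   .   .   .   .   .   .   .   .   .   .   .   .   .   .   .   .   .   .
   .   .   .   .   .   .   .   .   .   .   .   .   .   .  71  83   .   .   .   .   .   .   .   .   .   .   .   .   .   .   .   .   .   .   .   .   .   .   .   .   .   .
   .   .   .   .   .   .   .   .   .   .   .   .   .  73  75 101 115 124   .   .   .   .   .   .   .   .   .   .   .   .   .   .   .   .   .   .   .   .   .   .   .   .
   .   .   .   . 
[... 5366 characters left out ...]
   .   .   .   .   .   .
   .   .   .   .   .   .   .   .   .   .   .   .   .   .   .   .   .   .   .   .   .   .  87  87  82  51  35  30  59  84   .   .   .   .   .   .   .   .   .   .   .   .
   .   .   .   .   .   .   .   .   .   .   .   .   .   .   .   .   .   .   .   .   .   .   .  88  70  37  29  39  82   .   .   .   .   .   .   .   .   .   .   .   .   .
   .   .   .   .   .   .   .   .   .   .   .   .   .   .   .   .   .   .   .   .   .   .   .   .   .  32  32  78   .   .   .   .   .   .   .   .   .   .   .   .   .   .
   .   .   .   .   .   .   .   .   .   .   .   .   .   .   .   .   .   .   .   .   .   .   .   .   .   .  52  89   .   .   .   .   .   .   .   .   .   .   .   .   .   .
```

The tray is back on its mat with the blanks, rings and dome in their own bays. One look at the pan to count the balls before handing in.

Run:
```python
from h import *
s=sensors.sense();a=(s['eef_pos'],R.from_quat(s['ee_rot']).as_matrix())
plan(between(a,((.50,.20,.27),down(34)),3))
```

```text
[-1.66, 10.65, -0.63] [0.001, -0.002, 0.574] rows 4.6
[4.39, 9.84, -0.65] [0.001, -0.002, 0.574] rows 4.6
[9.03, 5.87, -0.66] [0.001, -0.002, 0.574] rows 4.6
```

Call:
{"name": "send_rows", "arguments": {"increments": [[0,[-0.3,2.1,-0.1],[0,0,0.115]],[0,[-0.7,4.3,-0.3],[0,0,0.23]],[0,[-1,6.4,-0.4],[0,0,0.345]],[0,[-1.3,8.5,-0.5],[0,0,0.46]],[0,[-1.7,10.6,-0.6],[0,0,0.574]]]}}

```text
time: 28.37
eef_pos: [0.6202, 0.0216, 0.2564]
ee_rot: [-0.083, 0.997, 0.001, -0.001]
wrist_force: [0.8, 0.5, -0.6]
grip_width: 0.0463
gripper_force: 0.0
```

Call:
{"name": "send_rows", "arguments": {"increments": [[0,[0.9,2,-0.1],[0,0,0.115]],[0,[1.8,3.9,-0.3],[0,0,0.23]],[0,[2.6,5.9,-0.4],[0,0,0.345]],[0,[3.5,7.9,-0.5],[0,0,0.46]],[0,[4.4,9.8,-0.6],[0,0,0.574]]]}}

```text
time: 28.78
eef_pos: [0.56, 0.1108, 0.2628]
ee_rot: [0.202, 0.979, 0.001, -0.002]
wrist_force: [-0.1, -0.5, 0.3]
grip_width: 0.0466
gripper_force: 0.0
```

Call:
{"name": "send_rows", "arguments": {"increments": [[0,[1.8,1.2,-0.1],[0,0,0.115]],[0,[3.6,2.3,-0.3],[0,0,0.23]],[0,[5.4,3.5,-0.4],[0,0,0.345]],[0,[7.2,4.7,-0.5],[0,0,0.46]],[0,[9,5.9,-0.6],[0,0,0.574]]]}}

```text
time: 29.2
eef_pos: [0.5003, 0.2, 0.2691]
ee_rot: [0.471, 0.882, 0.0, -0.002]
wrist_force: [0.5, 0.7, -0.9]
grip_width: 0.0463
gripper_force: 0.0
```

Call:
{"name": "send_rows", "arguments": {"increments": [[0,[0,0,0],[0,0,0]],[0,[0,0,0],[0,0,0]],[0,[0,0,0],[0,0,0]],[0,[0,0,0],[0,0,0]]]}}

```text
time: 29.53
eef_pos: [0.5023, 0.1981, 0.2691]
ee_rot: [0.469, 0.883, 0.0, -0.001]
wrist_force: [0.3, 0.1, -0.0]
grip_width: 0.0464
gripper_force: 0.0
```

Run:
```python
from h import *
f=cam('wrist');g=cv2.cvtColor(f['image'],cv2.COLOR_BGR2GRAY);t=cam('top');gt=t['image'].mean(2)
C=np.array([.477,.320,0]);u=np.array([.844,-.536,0]);v=np.array([.536,.844,0])
# rectify pan floor region at z=.055 : 2 mm per cell
K=np.array([[f['fx'],0,f['cx']],[0,f['fy'],f['cy']],[0,0,1.]])
A,B=np.meshgrid(np.arange(-54,55,3)/1000,np.arange(72,-73,-3)/1000)
P=C+A[...,None]*u+B[...,None]*v+[0,0,.052]
q=(P-f['T'][:3,3])@f['T'][:3,:3];px=f['cx']+f['fx']*q[...,0]/-q[...,2];py=f['cy']-f['fy']*q[...,1]/-q[...,2]
r=cv2.remap(g,px.astype(np.float32),py.astype(np.float32),1)
print(px.min(),px.max(),py.min(),py.max());print('\n'.join('%4d|'%(B[i,0]*1000)+' '.join('%3d'%x for x in r[i]) for i in range(len(r))))
```

```text
247.3230805204938 404.54074169324844 7.041559737014353 158.18227208379756
  72|158 154 160 159 158 159 161 160 161 160 156 161 168 168 171 168 167 174 171 166 165 166 173 171 168 118  91  82  76  71  69  71  94 115 124 132 144
  69|154 154 156 153 154 154 150 150 150 153 152 151 147 149 150 148 149 146 145 145 147 142 146 143 142 142 142 140 135 133 116 110 116 127 136 139 134
  66|228 232 232 231 232 233 230 231 232 230 228 229 228 229 230 229 230 230 224 222 225 224 223 222 221 224 222 218 220 220 222 215 216 210 204 196 146
  63|236 241 233 232 232 232 232 231 232 231 231 231 232 232 232 235 236 236 237 236 236 235 237 235 235 236 236 236 237 235 235 238 241 224 220 213 145
  60|237 221 103 105 106 106 107 105 106 104 108 108 108 109 109 111 115 114 116 116 114 115 114 113 114 116 117 117 117 117 117 171 240 224 220 211 144
  57|237 206  88  97 100  98  98 100 101  99 102  98 101 101 102 104 101 102 103 104 101 102 103 102 105 104 107 105 104 106 105 162 239 224 221 210 144
  54|237 211  81  93 102 103 106 109 107 111 108 108 113 107 113 109 107 109 106 109 110 107 107 110 111 109
[... 5770 characters left out ...]
 245 245 246 245 245 245 245 245 245 245 246 245 245 245 245 244 228 229 145 167 166 140
 -63|194 235 235 233 233 230 229 233 234 237 233 235 234 230 233 232 235 233 234 236 234 234 233 235 235 231 234 233 229 233 230 235 214 108 101 107 132
 -66|123 130 128 125 102 100 100 103 105 104 102 106 102 101 105 108 111 107 110 109 106 110 106 111 108 103 108 105 105 109 110 113 105  93 105 123 126
 -69|107 104 109 110 106  98 100  97  94  99  98 100  96  99  98  96  99  97 102  98 101  96 100 101  97  96  97  97  94  92  94  90  92  93  97 103 105
 -72|145 136 141 153 155 143 140 143 137 135 144 147 141 141 139 136 141 151 151 150 147 147 149 146 147 145 145 143 135 135 136 130 133 140 144 140 136
```

All three balls are in the pan, at about (-12,4), (3,4) and (-37,-18) mm in pan coordinates, and the arm is touching nothing. Handing in.

```bash
python3 -c "
from rig import ticket
print(ticket.job_done())"
```

```text
the job is handed in; nothing more can be done
None
```

I handed the job in at about 30 s of the 72 s allowed, though no verdict came back: the pan stands on the scale's plate with all three balls in it, the tray is back on its mat with the blanks, rings and dome in their own bays, the jar was never touched, and I viewed 11 pictures, one over the limit of 10.

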